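Restock the medallion dispenser on a souvenir stall

TASK

Restock the dispenser on the souvenir counter: first flip the red cam lever open to free the slotted clear tube, then stack every blue-and-white medallion lying on the counter flat inside the tube. Then slide the tube by its orange fin until its red ring is level with the top of the stack, and last flip the lever fully back, over centre to its stop, so that the tube is clamped. Do not disturb the bell, the vase or the windmill.

Things in the scene. Friction and masses are not known exactly. Their poses are not given: they have to be found in the camera images.
- stack_floor (a point): Centre of the fixed round white floor (46 mm across) inside the clear tube on which the medallions are stacked, 74 mm above the counter. z up; axes as stand. A fixed grey collar (84 mm across) round the tube ends 8 mm below this floor.
- stand: The fixed blue stand, 130 x 100 x 30 mm with a 60 mm wide lug on its +y side; origin on the counter, on the tube's axis. z up; the tube's fin points along its -x, the lever is pivoted on its +y side, and the two finger slots of the tube face its +y and -y
- red_ring (a point): Point on the tube's axis at mid-height of the red ring painted on the tube (ring 4 mm high). Moves with the tube; axes as stand. The clear tube is 54 mm wide inside, 64 mm outside.
- tube_rim (a point): Centre of the tube's top rim, 10 mm above the red ring. From the rim 53 mm down the tube is two arcs of wall, on the stand's +x and -x sides; between them two opposite slots, open at the top and 34 mm wide, let fingers that close along the stand's y lower a medallion inside. Below that it is a full ring
- fin_grip (a point): Grip point of the orange fin that slides the tube: an upright plate 10 mm thick (along y), 70 mm long (along x, radially outwards from the tube), 30 mm high; this point is 86 mm from the tube's axis, 16 mm inside the fin's outer end, 13 mm below its top edge. Same axes as stack_floor. Pinch it from above across y.
- tube (a joint): Height of the sliding tube: 0 at its lowest (red ring 28 mm above the stack floor), 0.050 m at its highest (78 mm above). With the lever open it slides at about 6 to 10 N and stays where it is left; with the lever closed a sprung pad clamps it (10 to 20 N more).
- lever (a joint): Angle of the red cam lever about a vertical pin: 0 = closed against its stop, tube clamped; 2.09 rad = fully open. It turns anticlockwise seen from above as it opens. The cam is highest at about 0.35 rad: let go below about 0.25 it snaps on to its stop by itself, let go a little above 0.4 it springs part way back open (to about 0.75), beyond that it stays where it is left. It takes up to about 5 N at the knob to push over.
- lever_pivot (a point): The pin of the lever, mid-height of the lever bar (53 mm above the counter, bar 10 mm high and 14 mm wide). Axes as stack_floor, 58 mm to its +y. The closed lever points 30 degrees from +x towards +y, the open one 150 degrees.
- lever_knob (a point): Middle of the free height of the upright black knob at the lever's free end: a cylinder 15 mm across, standing to 44 mm above the middle of the bar; this point is 90 mm from the pin and 26 mm above the middle of the bar (79 mm above the counter). x points along the lever away from the pin.
- medal0_c (a point): Centre of a loose round ceramic medallion, white with a blue ring and cross on both faces, 46 mm across, 12 mm thick, about 45 g. z is the disc's axis (either face may be up). Some of the six are absent.
- medal1_c (a point): Centre of a loose round ceramic medallion, white with a blue ring and cross on both faces, 46 mm across, 12 mm thick, about 45 g. z is the disc's axis (either face may be up). Some of the six are absent.
- medal2_c (a point): Centre of a loose round ceramic medallion, white with a blue ring and cross on both faces, 46 mm across, 12 mm thick, about 45 g. z is the disc's axis (either face may be up). Some of the six are absent.
- medal3_c (a point): Centre of a loose round ceramic medallion, white with a blue ring and cross on both faces, 46 mm across, 12 mm thick, about 45 g. z is the disc's axis (either face may be up). Some of the six are absent.
- medal4_c (a point): Centre of a loose round ceramic medallion, white with a blue ring and cross on both faces, 46 mm across, 12 mm thick, about 45 g. z is the disc's axis (either face may be up). Some of the six are absent.
- medal5_c (a point): Centre of a loose round ceramic medallion, white with a blue ring and cross on both faces, 46 mm across, 12 mm thick, about 45 g. z is the disc's axis (either face may be up). Some of the six are absent.
- bell: Bystander: brass hand bell, 60 mm across, 90 mm high; origin at the centre of its underside. Leave alone.
- vase: Bystander: blue vase, 68 mm across, 90 mm high; origin at the centre of its underside. Leave alone.
- windmill: Bystander: white windmill figurine with blue sails, 60 mm across, about 100 mm high; origin at the centre of its underside. Leave alone.
Mind the look-alikes: they are no part of the job. What is shaped like the part that bears medal1_c but black or brown is not meant.

How it is judged:
On the way, in this order (a step that is already met when the one before it is completed fails the run):
1. the lever is flipped open, the tube is free (value of joint lever above 1.5 rad), for 0.2 s.
2. all medallions lie flat in the tube and the red ring is level with the top of the stack, lever still open (horizontal distance between each of medal0_c, medal1_c, medal2_c, medal3_c, medal4_c, medal5_c and stack_floor below 0.008 m and angle between the z axis of each of medal0_c, medal1_c, medal2_c, medal3_c, medal4_c, medal5_c and the z axis of stack_floor, either way round below 0.12 rad and z of each of medal0_c, medal1_c, medal2_c, medal3_c, medal4_c, medal5_c in the frame of red_ring below -0.001 m and z of any of medal0_c, medal1_c, medal2_c, medal3_c, medal4_c, medal5_c in the frame of red_ring above -0.011 m and value of joint lever above 0.6 rad), for 0.2 s.
3. the lever is flipped back over centre to its stop (value of joint lever below 0.12 rad), for 0.2 s.
At the end, for the whole second after the job is handed in: Every medallion present lies flat (within 0.12 rad) in one stack inside the tube, at rest, within 8 mm of its axis; the top face of the topmost is within 5 mm of the middle of the red ring; the lever is closed (joint below 0.12 rad) (horizontal distance between each of medal0_c, medal1_c, medal2_c, medal3_c, medal4_c, medal5_c and stack_floor below 0.008 m and angle between the z axis of each of medal0_c, medal1_c, medal2_c, medal3_c, medal4_c, medal5_c and the z axis of stack_floor, either way round below 0.12 rad and z of each of medal0_c, medal1_c, medal2_c, medal3_c, medal4_c, medal5_c in the frame of red_ring below -0.001 m and z of any of medal0_c, medal1_c, medal2_c, medal3_c, medal4_c, medal5_c in the frame of red_ring above -0.011 m and linear speed of each of medal0, medal1, medal2, medal3, medal4, medal5 below 0.02 m/s and value of joint lever below 0.12 rad and velocity of joint tube below 0.005 m/s); the robot touches nothing.
It fails at once if the bell, vase or windmill is moved more than 25 mm or tipped (distance of any of bell, vase, windmill from where it was at the start of the episode above 0.025 m or angle between any of bell, vase, windmill's own z axis and vertical above 0.4 rad).
Of medal0, medal1, medal2, medal3, medal4, medal5 only 4 to 6 are there at a start; the rules pass over those that are not, and their reading is None.
At some moment in a run one of medal0, medal1, medal2, medal3, medal4, medal5 may be knocked a few centimetres aside while the robot is not near it.
Once in a run the grip may slacken for a moment while it holds something.
It also fails if it takes over 210 s, if anything falls off the work surface, if the arm or the gripper's body presses on something with over 40 N, if the wrist force passes 120 N, or if a joint passes its speed limit or range.

ROBOT

A 6-joint arm with a two-finger parallel gripper is mounted at the origin on the work surface. World frame = base frame: x ahead of the robot, y to its left, z up, the work surface at z = 0. Lengths are in m, angles in rad, forces in N, time in s.
With the tool pointing down it reaches from about 0.225 to 0.875 m from the base axis. Payload 3.4 kg.
Tool frame: the origin (TCP) lies midway between the tips of the shut fingers; the grasp point (between the pads) lies 19 mm behind it (manip.grip_point_offset is the distance from the TCP to the grasp point, in m); z points along the fingers, y is the line along which they close (so a half turn about z gives the same grasp; the last joint's range is limited). The gripper opens to 85 mm and grips with 20 to 120 N. Pads are 22 mm wide; open, the fingers measure 114 mm over their backs; the gripper's body (76 mm by 85 mm) begins 54 mm behind the grasp point. The pads swing forward as they close: fully open they stand 13 mm farther back than shut.
Start: joints at [1.075, 0.276, 1.505, -0, 1.361, -0.121], TCP at [0.211, 0.535, 0.231] pointing down, gripper open.
Joint ranges: [-2.89, 2.89], [-0.75, 2.08], [0.22, 2.7], [-1.18, 4.32], [0.11, 2.71], [-2.7, 2.7]. Speed limits (rad/s): [2.57, 2.57, 3.14, 3.14, 3.14, 3.14].

INTERFACE

Orientations are given as a unit quaternion [w, x, y, z].
In Python, from rig import manip gives the robot as it stands.
- The arm moves only by the shell command python3 -m handwheel 'ROWS' [FORCE]. ROWS is JSON, a list of rows, each an object with "translation": the shift along the tool's x, y, z in m, a list of three; "angular": the turn, a rotation vector about the tool's x, y, z in degrees, a list of three; "hand": the closure, from 0 (fully open) to 1 (shut). A call has 1 to 10 rows; each row shifts and turns the commanded pose from where the row before left it, along the tool's axes as they then stand; what a row does not reach is not made up. A row lasts 1/12 s, in which the tool goes at most 41.7 mm and 7.16 degrees, less where a joint would pass 70% of its speed; a pose out of reach is approached as far as the arm can. A call with a gripper value outside its range is refused whole. The fingers move at their own pace and stop on an object; FORCE is the grip in N (left out, the last holds). Time passes only in rows, so rows that do not move let the fingers close. It gives the time, the measured TCP pose, the force, the opening and the grip force at its end, in the units of the state.
- manip.get_state(): the state, without advancing time (a new reading comes with each control period).
- manip.get_image(name): name is "side" or "top"; returns the picture (420x560x3 uint8, red, green, blue); there is no depth.
- manip.camera_info(name): a dict with "camera_matrix" (3x3 intrinsics, pixels), "eye" and "orientation" of the camera in the world. Camera axes: x right, y down, z forward; pixel columns grow to the right and rows downward; lengths in m; the calibration is good to about 2 mm. A picture is of the moment at which its call begins. camera_info takes no time and is no camera call.
- manip.sign_off(): hands the job in; it is judged then, once.
The state is a dict: "clock": time; "qpos": joint angles; "qd": joint speeds; "effort": joint torques, N m; "position": TCP position; "ee_rot": TCP orientation; "contact_force": force on the tool from outside, world axes, zero at the start; "moment": the same for the moment, N m; "width": finger opening in m; "gripper_force": force on a finger pad.
Only numpy, scipy, OpenCV 4.12 (cv2) and the standard library are available. Lean on these libraries where they do the work, as an engineer would, in place of code of your own. Each camera call takes 0.05 s, during which the arm holds its last target. There are 200 camera calls.

## Working session

There is one attempt and no reset: what is moved stays moved. The work goes in short steps, Python scripts to look and compute and a shell command to move; the robot and the scene stay as the last step left them, time stands still between calls to the robot, and variables do not carry over. Pictures are saved under pics/ and viewed, at most 18 in all, crops included, and the job is handed in when it is done.

```bash
ls; mkdir -p pics
python3 - <<'E'
from rig import manip
import cv2
for n in("side","top"):
    im=manip.get_image(n); cv2.imwrite(f"pics/{n}0.png",im[:,:,::-1]); print(n,manip.camera_info(n))
print(manip.get_state(), manip.grip_point_offset)
E
```

```text
pics
side {'camera_matrix': array([[504.97334153,   0.        , 278.36671186],
       [  0.        , 504.97334153, 219.3544895 ],
       [  0.        ,   0.        ,   1.        ]]), 'eye': array([ 0.55797919, -0.7074738 ,  0.98520517]), 'orientation': array([-0.32485264,  0.94517119, -0.03099532,  0.01270685])}
top {'camera_matrix': array([[496.26684358,   0.        , 276.09088731],
       [  0.        , 496.26684358, 210.56348267],
       [  0.        ,   0.        ,   1.        ]]), 'eye': array([5.29504865e-01, 8.44714571e-05, 1.16780708e+00]), 'orientation': array([ 0.0218721 , -0.70326793,  0.710045  , -0.02778368])}
{'clock': 0.1, 'qpos': array([ 1.07500732e+00,  2.76559520e-01,  1.50602612e+00, -2.33814386e-05,
        1.36071376e+00, -1.20974605e-01]), 'qd': array([ 0.00018252, -0.0011472 , -0.00392807,  0.00102759,  0.00109446,
       -0.00170215]), 'effort': array([-1.01843057e-05, -4.17703092e+01, -2.46405280e+01, -1.07382350e-04,
        5.79567393e-03,  4.26696118e-06]), 'position': array([0.21027489, 0.53465276, 0.23050258]), 'ee_rot': array([-2.48120397e-04,  1.86309653e-01,  9.82490705e-01, -8.16583617e-04]), 'contact_force': array([ 0.52791946, -0.00414818, -0.39816144]), 'moment': array([ 0.00162854, -0.01974809,  0.01615583]), 'gripper_force': 0.0, 'width': 0.08550736176875141} 0.0187
```

View pics/side0.png

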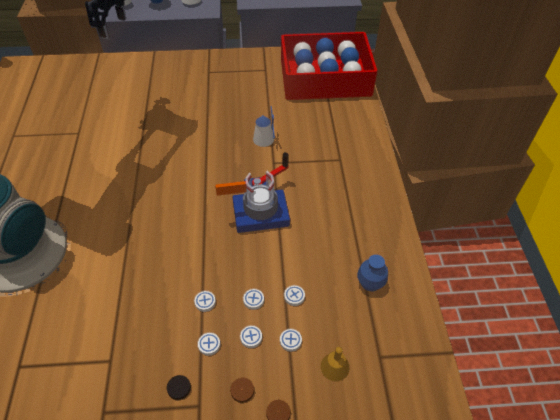

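View pics/top0.png

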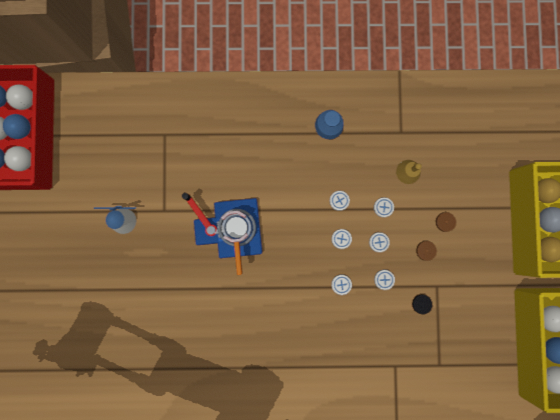

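The side view shows the stand with its tube at (262,205), the fin at (230,188) and the knob at (285,160). The six blue-and-white medallions are at (205,300), (254,298), (294,295), (208,343), (251,336) and (291,339).

Things that could be mistaken for a medallion (side-view pixels):
- Black disc at (179,387).
- Brown discs at (242,390) and (278,412).
- The white tube floor at (262,196).

I choose the six white discs, which are at top-view pixels (340,200), (384,207), (342,239), (379,242), (342,285) and (385,280).

```bash
cat > h.py <<'E'
from rig import manip
import numpy as np, cv2
from scipy.spatial.transform import Rotation as R
def cam(n):
    c=manip.camera_info(n); q=c["orientation"]
    return c["camera_matrix"],np.array(c["eye"]),R.from_quat([q[1],q[2],q[3],q[0]]).as_matrix()
def ray(n,uv,z):
    K,e,M=cam(n); d=M@np.linalg.inv(K)@np.array([uv[0],uv[1],1.]); return e+d*(z-e[2])/d[2]
def proj(n,p):
    K,e,M=cam(n); v=K@(M.T@(np.array(p)-e)); return v[:2]/v[2]
def tri(a,b):  # pixel in side, pixel in top
    A=[];B=[]
    for n,uv in(("side",a),("top",b)):
        K,e,M=cam(n); d=M@np.linalg.inv(K)@np.array([uv[0],uv[1],1.]); d/=np.linalg.norm(d)
        P=np.eye(3)-np.outer(d,d); A.append(P);B.append(P@e)
    return np.linalg.lstsq(np.vstack(A),np.hstack(B),rcond=None)[0]
def blobs(mask,amin):
    n,l,s,c=cv2.connectedComponentsWithStats(mask.astype(np.uint8)); return [(c[i],s[i],l==i) for i in range(1,n) if s[i,4]>=amin]
def medals(im,n="top"):
    h=cv2.cvtColor(im,cv2.COLOR_RGB2HSV); m=((h[...,1]<90)&(h[...,2]>110))|((h[...,0]>95)&(h[...,0]<130)&(h[...,2]>90))
    m=cv2.morphologyEx(m.astype(np.uint8),cv2.MORPH_CLOSE,np.ones((3,3)))
    return [(c,s[4],ray(n,c,.012)) for c,s,_ in blobs(m,150) if s[2]<30 and s[3]<30 and s[4]<600]
def tool(w=None):
    s=manip.get_state(); q=s["ee_rot"]; M=R.from_quat([q[1],q[2],q[3],q[0]]).as_matrix()
    return s,M
def go(p,yaw=None):
    "print shift in tool axes to TCP target p; turn about tool z so tool y lies along world angle yaw (deg)"
    s,M=tool(); print("tool shift mm",np.round(M.T@(np.array(p)-s["position"])*1e3,1), "yaw_y",round(np.degrees(np.arctan2(M[1,1],M[0,1])),1),"tilt",np.round(M[:,2],3),"q6",round(s["qpos"][5],2))
    if yaw is not None:
        a=np.degrees(np.arctan2(M[1,1],M[0,1])); d=(a-yaw+90)%180-90; print("turn about tool z",round(d,1))
E
cat > t.py <<'E'
from h import *
t=manip.get_image("top"); s=manip.get_image("side")
for c,a,p in medals(t): print("medal?",c.round(1),a,p.round(4))
h=cv2.cvtColor(t,cv2.COLOR_RGB2HSV)
def pca(m):
    ys,xs=np.nonzero(m); l=cv2.fitLine(np.c_[xs,ys].astype(np.float32),cv2.DIST_L2,0,.01,.01).ravel(); return l
og=(h[...,0]>6)&(h[...,0]<18)&(h[...,1]>200)&(h[...,2]>150)
rd=((h[...,0]<5)|(h[...,0]>175))&(h[...,1]>170)&(h[...,2]>100)
sub=np.zeros_like(og); sub[170:290,160:290]=1
for nm,m,z in(("fin",og&sub,.1),("lever",rd&sub,.058)):
    for c,st,l in blobs(m,25):
        v=pca(l); a=ray("top",v[2:],z); b=ray("top",v[2:]+10*v[:2],z); d=b-a; print(nm,c.round(1),st,a.round(4),"angle",np.degrees(np.arctan2(d[1],d[0])).round(1))
print("floor",ray("top",(236,227),.074).round(4))
cr=lambda i,x0,y0,w,hh,k:cv2.resize(i[y0:y0+hh,x0:x0+w],None,fx=k,fy=k,interpolation=cv2.INTER_CUBIC)
o=np.hstack([cr(t,176,180,90,100,4),cr(s,210,145,90,100,4)]); cv2.imwrite("pics/crop1.png",o[:,:,::-1])
o=cr(t,320,180,140,140,4); cv2.imwrite("pics/crop2.png",o[:,:,::-1])
E
python3 t.py
```

```text
medal? [18.3 96.4] 496 [0.8869 0.5966 0.012 ]
medal? [329.1 123.5] 594 [ 0.8161 -0.1375  0.012 ]
medal? [ 11.7 126.3] 499 [0.8153 0.61   0.012 ]
medal? [ 17. 158.] 518 [0.7398 0.5957 0.012 ]
medal? [339.1 200.2] 342 [ 0.6338 -0.1578  0.012 ]
medal? [383.5 206.9] 348 [ 0.617  -0.2614  0.012 ]
medal? [551.  219.5] 385 [ 0.5837 -0.6538  0.012 ]
medal? [341.2 238.5] 344 [ 0.5441 -0.1609  0.012 ]
medal? [379.  241.9] 348 [ 0.5354 -0.2488  0.012 ]
medal? [384.2 279.5] 346 [ 0.4484 -0.2589  0.012 ]
medal? [341.2 284.4] 354 [ 0.4381 -0.1588  0.012 ]
medal? [552.1 319. ] 364 [ 0.3538 -0.6449  0.012 ]
medal? [554.6 352. ] 201 [ 0.2789 -0.6471  0.012 ]
medal? [553.5 380.5] 285 [ 0.2147 -0.6414  0.012 ]
fin [238.  255.2] [235 243   6  32  60] [0.5095 0.0732 0.1   ] angle -173.6
lever [198.7 212.7] [188 198  23  30 182] [0.6044 0.1636 0.058 ] angle -144.4
floor [0.5709 0.0792 0.074 ]
```

View pics/crop1.png

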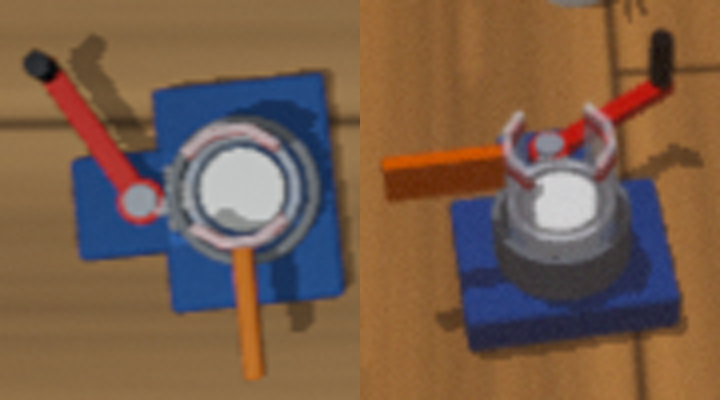

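View pics/crop2.png

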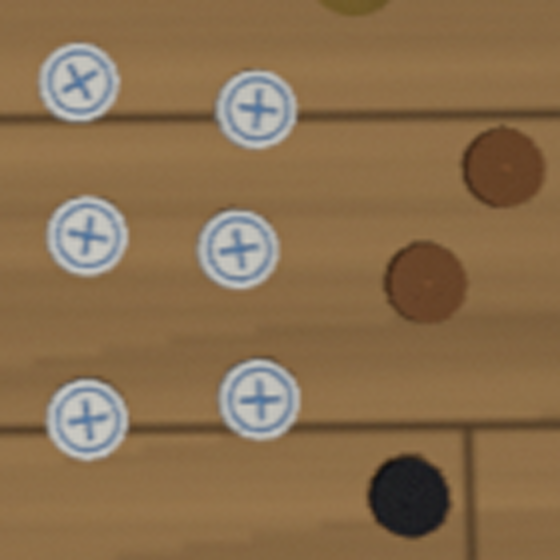

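The first crop shows, in top-view pixels, the floor centre at (236.3,226.8), pin at (210.8,230), knob top at (186,196.5) and fin end at (240,274.5). The second crop confirms six blue-cross medallions and shows the brown and black decoys are separate from them.

Run:
```python
from h import *
A=ray("top",(236.3,226.8),.074); print("A",A.round(4),"side floor",ray("side",(260.8,195.5),.074).round(4))
P=ray("top",(210.8,230),.06);print("P",P.round(4))
y=np.radians(6)
print("P pred",A[:2]+.058*np.array([-np.sin(y),np.cos(y)]))
k=ray("top",(186,196.5),.097);print("knob top",k.round(4),"tri",tri((285.2,154),(186,196.5)).round(4))
print("knob pred",P[:2]+.09*np.array([np.cos(y+np.pi/6),np.sin(y+np.pi/6)]))
f=tri((216.4,185.2),(240,274.5)); print("fin end top",f.round(4),"dist",np.linalg.norm(f[:2]-A[:2]))
for n,uv in(("windmill",(120,218)),("bell",(408,171)),("vase",(328,124))): print(n,ray("top",uv,.05).round(3))
K=(P[:2]+.09*np.array([np.cos(y+np.pi/6),np.sin(y+np.pi/6)]))
go([K[0],K[1],.2],36+90)
```

```text
A [0.5714 0.0786 0.074 ] side floor [0.5722 0.0755 0.074 ]
P [0.5653 0.1364 0.06  ]
P pred [0.56531166 0.13625257]
knob top [0.6371 0.1854 0.097 ] tri [0.6375 0.1851 0.0992]
knob pred [0.63813024 0.18931754]
fin end top [0.4709 0.0676 0.1266] dist 0.10104137752663837
windmill [0.595 0.342 0.05 ]
bell [ 0.696 -0.311  0.05 ]
vase [ 0.806 -0.13   0.05 ]
tool shift mm [-524.6 -164.9   30.9] yaw_y 68.5 tilt [-0.001 -0.001 -1.   ] q6 -0.12
turn about tool z -57.5
```

```bash
r='{"translation":[-0.0375,-0.0118,0],"angular":[0,0,0],"hand":0}'; true
python3 -m handwheel '[{"translation":[-0.0375,-0.0118,0],"angular":[0,0,0],"hand":0},{"translation":[-0.0375,-0.0118,0],"angular":[0,0,0],"hand":0},{"translation":[-0.0375,-0.0118,0],"angular":[0,0,0],"hand":0},{"translation":[-0.0375,-0.0118,0],"angular":[0,0,0],"hand":0},{"translation":[-0.0375,-0.0118,0],"angular":[0,0,0],"hand":0},{"translation":[-0.0375,-0.0118,0],"angular":[0,0,0],"hand":0},{"translation":[-0.0375,-0.0118,0],"angular":[0,0,0],"hand":0},{"translation":[-0.0375,-0.0118,0],"angular":[0,0,0],"hand":0},{"translation":[-0.0375,-0.0118,0],"angular":[0,0,0],"hand":0},{"translation":[-0.0375,-0.0118,0],"angular":[0,0,0],"hand":0}]'
python3 -m handwheel '[{"translation":[-0.0375,-0.0118,0],"angular":[0,0,0],"hand":0},{"translation":[-0.0375,-0.0118,0],"angular":[0,0,0],"hand":0},{"translation":[-0.0375,-0.0118,0],"angular":[0,0,0],"hand":0},{"translation":[-0.0375,-0.0118,0],"angular":[0,0,0],"hand":0},{"translation":[0,0,0],"angular":[0,0,7],"hand":0.3},{"translation":[0,0,0],"angular":[0,0,7],"hand":0.3},{"translation":[0,0,0],"angular":[0,0,7],"hand":0.3},{"translation":[0,0,0],"angular":[0,0,7],"hand":0.3},{"translation":[0,0,0],"angular":[0,0,7],"hand":0.3},{"translation":[0,0,0],"angular":[0,0,7],"hand":0.3}]'
python3 -m handwheel '[{"translation":[0,0,0],"angular":[0,0,7],"hand":0.3},{"translation":[0,0,0],"angular":[0,0,7],"hand":0.3},{"translation":[0,0,0],"angular":[0,0,7],"hand":0.3},{"translation":[0,0,0],"angular":[0,0,7],"hand":0.3},{"translation":[0,0,0],"angular":[0,0,7],"hand":0.3},{"translation":[0,0,0],"angular":[0,0,7],"hand":0.3},{"translation":[0,0,0],"angular":[0,0,7],"hand":0.3},{"translation":[0,0,0],"angular":[0,0,7],"hand":0.3},{"translation":[0,0,0],"angular":[0,0,7],"hand":0.3},{"translation":[0,0,0],"angular":[0,0,7],"hand":0.3}]'
python3 -c "
from h import *
go([.637,.187,.066],-54.5)"
```

```text
clock: 1.03
position: [0.5174, 0.2865, 0.2312]
ee_rot: [-0.0, 0.186, 0.982, 0.0]
contact_force: [0.6, 0.4, -0.3]
width: 0.0855
gripper_force: 0.0
clock: 1.87
position: [0.6385, 0.189, 0.2309]
ee_rot: [-0.0, 0.529, 0.849, -0.0]
contact_force: [0.7, -0.8, 0.2]
width: 0.0598
gripper_force: 0.0
clock: 2.7
position: [0.6384, 0.1891, 0.2309]
ee_rot: [-0.0, 0.92, 0.392, -0.0]
contact_force: [-0.6, 1.3, -0.3]
width: 0.0596
gripper_force: 0.0
tool shift mm [ -2.5   0.5 164.9] yaw_y -43.8 tilt [-0.001 -0.    -1.   ] q6 0.95
turn about tool z 10.7
```

```bash
python3 -m handwheel '[{"translation":[0,0,0],"angular":[0,0,5.4],"hand":0.45},{"translation":[0,0,0],"angular":[0,0,5.3],"hand":0.45},{"translation":[-0.002,0,0.033],"angular":[0,0,0],"hand":0.45},{"translation":[0,0,0.033],"angular":[0,0,0],"hand":0.45},{"translation":[0,0,0.033],"angular":[0,0,0],"hand":0.45},{"translation":[0,0,0.033],"angular":[0,0,0],"hand":0.45},{"translation":[0,0,0.033],"angular":[0,0,0],"hand":0.45},{"translation":[0,0,0],"angular":[0,0,0],"hand":0.45}]'
python3 -m handwheel '[{"translation":[0,0,0],"angular":[0,0,0],"hand":1},{"translation":[0,0,0],"angular":[0,0,0],"hand":1},{"translation":[0,0,0],"angular":[0,0,0],"hand":1},{"translation":[0,0,0],"angular":[0,0,0],"hand":1},{"translation":[0,0,0],"angular":[0,0,0],"hand":1},{"translation":[0,0,0],"angular":[0,0,0],"hand":1}]' 30
python3 -c "
from h import *
s,M=tool();print(M.round(3),s['position'])
go([.5653,.1364,.066])"
```

```text
clock: 3.37
position: [0.6316, 0.1869, 0.059]
ee_rot: [-0.001, 0.952, 0.308, -0.007]
contact_force: [-1.5, 0.0, -0.2]
width: 0.0469
gripper_force: 0.0
clock: 3.87
position: [0.6391, 0.1882, 0.0688]
ee_rot: [0.0, 0.952, 0.308, 0.003]
contact_force: [2.5, -0.2, 5.5]
width: 0.014
gripper_force: 29.8
[[ 0.811  0.585  0.006]
 [ 0.585 -0.811  0.001]
 [ 0.005  0.003 -1.   ]] [0.63914021 0.18819593 0.06877111]
tool shift mm [-90.2  -1.2   2.3] yaw_y -54.2 tilt [ 0.006  0.001 -1.   ] q6 1.13
```

```bash
python3 -m handwheel '[{"translation":[-0.0005,-0.0094,0],"angular":[0,0,-6],"hand":1},{"translation":[-0.0005,-0.0094,0],"angular":[0,0,-6],"hand":1},{"translation":[-0.0005,-0.0094,0],"angular":[0,0,-6],"hand":1},{"translation":[-0.0005,-0.0094,0],"angular":[0,0,-6],"hand":1},{"translation":[-0.0005,-0.0094,0],"angular":[0,0,-6],"hand":1},{"translation":[-0.0005,-0.0094,0],"angular":[0,0,-6],"hand":1},{"translation":[-0.0005,-0.0094,0],"angular":[0,0,-6],"hand":1},{"translation":[-0.0005,-0.0094,0],"angular":[0,0,-6],"hand":1},{"translation":[-0.0005,-0.0094,0],"angular":[0,0,-6],"hand":1},{"translation":[0,0,0],"angular":[0,0,0],"hand":1}]'
python3 -c "
from h import *
go([.5653,.1364,.066])"
```

```text
clock: 4.7
position: [0.5635, 0.2261, 0.0687]
ee_rot: [0.0, 0.706, 0.708, 0.001]
contact_force: [-0.3, -0.1, 6.2]
width: 0.0141
gripper_force: 30.1
tool shift mm [-89.7   1.6   2.6] yaw_y 0.1 tilt [ 0.002  0.001 -1.   ] q6 0.26
```

```bash
python3 -m handwheel '[{"translation":[-0.0005,-0.0094,0],"angular":[0,0,-6],"hand":1},{"translation":[-0.0005,-0.0094,0],"angular":[0,0,-6],"hand":1},{"translation":[-0.0005,-0.0094,0],"angular":[0,0,-6],"hand":1},{"translation":[-0.0005,-0.0094,0],"angular":[0,0,-6],"hand":1},{"translation":[-0.0005,-0.0094,0],"angular":[0,0,-6],"hand":1},{"translation":[-0.0005,-0.0094,0],"angular":[0,0,-6],"hand":1},{"translation":[-0.0005,-0.0094,0],"angular":[0,0,-6],"hand":1},{"translation":[-0.0005,-0.0094,0],"angular":[0,0,-6],"hand":1},{"translation":[-0.0005,-0.0094,0],"angular":[0,0,-6],"hand":1},{"translation":[-0.0005,-0.0094,0],"angular":[0,0,-6],"hand":1}]'
python3 -m handwheel '[{"translation":[0,0,0],"angular":[0,0,0],"hand":1},{"translation":[0,0,0],"angular":[0,0,0],"hand":0.4},{"translation":[0,0,0],"angular":[0,0,0],"hand":0.4},{"translation":[0,0,0],"angular":[0,0,0],"hand":0.4},{"translation":[0,0,-0.04],"angular":[0,0,0],"hand":0.4},{"translation":[0,0,-0.04],"angular":[0,0,0],"hand":0.4},{"translation":[0,0,-0.04],"angular":[0,0,0],"hand":0.4},{"translation":[0,0,-0.04],"angular":[0,0,0],"hand":0.4},{"translation":[0,0,0],"angular":[0,0,0],"hand":0.4}]'
python3 - <<'E'
from h import *
go([.5653,.1364,.066])
t=manip.get_image("top")
M=[m[2] for m in medals(t) if abs(m[2][1]+.2)<.12 and m[2][0]<.75]
for p in M: print(p.round(4))
p=M[0]; go([p[0],p[1],.12],96)
s=manip.get_image("side")
cr=lambda i,x0,y0,w,hh,k:cv2.resize(i[y0:y0+hh,x0:x0+w],None,fx=k,fy=k,interpolation=cv2.INTER_CUBIC)
o=np.hstack([cr(t,176,180,90,100,4),cr(s,210,145,90,100,4)]); cv2.imwrite("pics/crop3.png",o[:,:,::-1])
E
```

```text
clock: 5.53
position: [0.4869, 0.1809, 0.0686]
ee_rot: [0.001, 0.258, 0.966, 0.001]
contact_force: [0.1, -0.4, 10.5]
width: 0.0141
gripper_force: 30.5
clock: 6.28
position: [0.4908, 0.1818, 0.2343]
ee_rot: [0.007, 0.26, 0.966, 0.004]
contact_force: [1.2, 0.3, 0.6]
width: 0.0515
gripper_force: 0.0
tool shift mm [-85.4  -3.6 169.2] yaw_y 59.8 tilt [ 0.015  0.004 -1.   ] q6 -0.82
[ 0.6337 -0.1577  0.012 ]
[ 0.6169 -0.2614  0.012 ]
[ 0.5441 -0.1608  0.012 ]
[ 0.5354 -0.2488  0.012 ]
[ 0.4486 -0.2588  0.012 ]
[ 0.4381 -0.1589  0.012 ]
tool shift mm [-294.7 -221.2  111.3] yaw_y 59.8 tilt [ 0.009  0.002 -1.   ] q6 -0.82
turn about tool z -36.2
```

View pics/crop3.png

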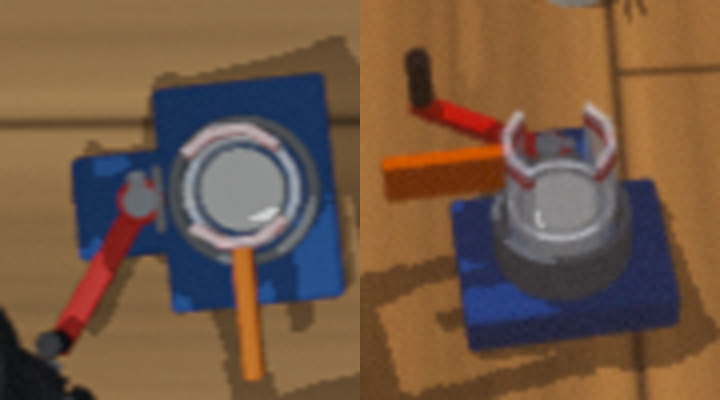

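The crop shows the lever open, with the knob at top-view (188,266), and the tube low with the fin clear of it. Next I move to the first medallion.

```bash
python3 -m handwheel '[{"translation":[0,0,0],"angular":[0,0,-6],"hand":0},{"translation":[0,0,0],"angular":[0,0,-6],"hand":0},{"translation":[0,0,0],"angular":[0,0,-6],"hand":0},{"translation":[0,0,0],"angular":[0,0,-6],"hand":0},{"translation":[0,0,0],"angular":[0,0,-6],"hand":0},{"translation":[0,0,0],"angular":[0,0,-6],"hand":0}]'
python3 -m handwheel '[{"translation":[-0.0119,-0.0392,0],"angular":[0,0,0],"hand":0},{"translation":[-0.0119,-0.0392,0],"angular":[0,0,0],"hand":0},{"translation":[-0.0119,-0.0392,0],"angular":[0,0,0],"hand":0},{"translation":[-0.0119,-0.0392,0],"angular":[0,0,0],"hand":0},{"translation":[-0.0119,-0.0392,0],"angular":[0,0,0],"hand":0},{"translation":[-0.0119,-0.0392,0],"angular":[0,0,0],"hand":0},{"translation":[-0.0119,-0.0392,0],"angular":[0,0,0],"hand":0},{"translation":[-0.0119,-0.0392,0],"angular":[0,0,0],"hand":0},{"translation":[-0.0119,-0.0392,0],"angular":[0,0,0],"hand":0},{"translation":[0,0,0.03],"angular":[0,0,0],"hand":0}]'
python3 - <<'E'
from h import *
go([.6337,-.1577,.02],96)
y=np.radians(6); X=np.array([np.cos(y),np.sin(y),0]); Y=np.array([-np.sin(y),np.cos(y),0]); A=np.array([.5714,.078,.074])
for t in(0,.01,.02,.03):
    for nm,l in(("-x corner front inner",-.021*X-.017*Y),("+x corner front outer",.0271*X-.017*Y),("+x mid outer",.032*X)):
        p=proj("side",A+l+[0,0,.038+t]); q=proj("top",A+l+[0,0,.038+t]); print(t,nm,"sidecrop",((p-[210,145])*4+[360,0]).round(),"topcrop",((q-[176,180])*4).round())
E
```

```text
clock: 6.88
position: [0.4848, 0.1802, 0.2237]
ee_rot: [-0.003, -0.053, 0.999, -0.0]
contact_force: [0.1, -0.1, 0.2]
width: 0.0854
gripper_force: 0.0
clock: 7.72
position: [0.6343, -0.1687, 0.1983]
ee_rot: [0.005, -0.048, 0.999, -0.004]
contact_force: [1.8, 0.2, 0.7]
width: 0.0853
gripper_force: 0.0
tool shift mm [  1.2  12.7 178.2] yaw_y 95.5 tilt [ 0.01  -0.008 -1.   ] q6 -2.03
turn about tool z -0.5
0 -x corner front inner sidecrop [528. 182.] topcrop [273. 220.]
0 +x corner front outer sidecrop [611. 172.] topcrop [263. 130.]
0 +x mid outer sidecrop [615. 149.] topcrop [231. 125.]
0.01 -x corner front inner sidecrop [528. 171.] topcrop [272. 220.]
0.01 +x corner front outer sidecrop [611. 160.] topcrop [262. 129.]
0.01 +x mid outer sidecrop [615. 138.] topcrop [229. 123.]
0.02 -x corner front inner sidecrop [527. 159.] topcrop [271. 219.]
0.02 +x corner front outer sidecrop [611. 149.] topcrop [261. 128.]
0.02 +x mid outer sidecrop [614. 126.] topcrop [228. 122.]
0.03 -x corner front inner sidecrop [526. 147.] topcrop [270. 219.]
0.03 +x corner front outer sidecrop [611. 137.] topcrop [260. 126.]
0.03 +x mid outer sidecrop [614. 114.] topcrop [226. 121.]
```

```bash
python3 -m handwheel '[{"translation":[0,0,0.039],"angular":[0,0,0],"hand":0},{"translation":[0,0,0.039],"angular":[0,0,0],"hand":0},{"translation":[0,0,0.039],"angular":[0,0,0],"hand":0},{"translation":[0,0,0.039],"angular":[0,0,0],"hand":0},{"translation":[0,0,0],"angular":[0,0,0],"hand":0},{"translation":[0,0,0],"angular":[0,0,0],"hand":0}]'
python3 -c "
from h import *
go([.6337,-.1577,.002],96)"
```

```text
clock: 8.22
position: [0.6256, -0.1585, 0.0365]
ee_rot: [-0.004, -0.051, 0.999, 0.002]
contact_force: [-0.3, -0.7, 0.8]
width: 0.0852
gripper_force: 0.0
tool shift mm [-8.4 -0.2 34.4] yaw_y 95.8 tilt [-0.009  0.003 -1.   ] q6 -2.03
turn about tool z -0.2
```

```bash
python3 -m handwheel '[{"translation":[0,0,0],"angular":[0,0,0],"hand":0},{"translation":[0,0,0],"angular":[0,0,0],"hand":0}]'
python3 -c "
from h import *
go([.6337,-.1577,.002],96)"
```

```text
clock: 8.38
position: [0.6306, -0.1602, 0.0427]
ee_rot: [0.002, -0.051, 0.999, -0.001]
contact_force: [0.8, -0.1, 0.0]
width: 0.0856
gripper_force: 0.0
tool shift mm [-3.2  2.3 40.7] yaw_y 95.8 tilt [ 0.004 -0.001 -1.   ] q6 -2.03
turn about tool z -0.2
```

```bash
python3 -m handwheel '[{"translation":[-0.003,0.002,0.014],"angular":[0,0,0],"hand":0},{"translation":[0,0,0.013],"angular":[0,0,0],"hand":0},{"translation":[0,0,0.010],"angular":[0,0,0],"hand":0},{"translation":[0,0,0.003],"angular":[0,0,0],"hand":0},{"translation":[0,0,0],"angular":[0,0,0],"hand":0},{"translation":[0,0,0],"angular":[0,0,0],"hand":0}]'
python3 -c "
from h import *
go([.6337,-.1577,.002],96)"
python3 -m handwheel '[{"translation":[0,0,0],"angular":[0,0,0],"hand":1},{"translation":[0,0,0],"angular":[0,0,0],"hand":1},{"translation":[0,0,0],"angular":[0,0,0],"hand":1},{"translation":[0,0,0],"angular":[0,0,0],"hand":1},{"translation":[0,0,0],"angular":[0,0,0],"hand":1}]' 40
python3 -c "
from h import *
go([.6337,-.1577,.002],96)"
```

```text
clock: 8.88
position: [0.6321, -0.1576, 0.0013]
ee_rot: [0.001, -0.051, 0.999, -0.0]
contact_force: [-1.0, 0.5, 0.3]
width: 0.0856
gripper_force: 0.0
tool shift mm [-1.6 -0.3 -0.7] yaw_y 95.8 tilt [ 0.002 -0.001 -1.   ] q6 -2.02
turn about tool z -0.2
clock: 9.3
position: [0.632, -0.1576, 0.0013]
ee_rot: [0.001, -0.051, 0.999, -0.0]
contact_force: [-0.9, -0.2, 4.9]
width: 0.0436
gripper_force: 40.5
tool shift mm [-1.7 -0.3 -0.7] yaw_y 95.8 tilt [ 0.001 -0.    -1.   ] q6 -2.02
turn about tool z -0.2
```

```bash
python3 -m handwheel '[{"translation":[0,0,-0.015],"angular":[0,0,0],"hand":1},{"translation":[0,0,-0.035],"angular":[0,0,0],"hand":1},{"translation":[0,0,-0.035],"angular":[0,0,0],"hand":1},{"translation":[0,0,-0.035],"angular":[0,0,0],"hand":1},{"translation":[0,0,-0.03],"angular":[0,0,0],"hand":1},{"translation":[0,0,-0.01],"angular":[0,0,0],"hand":1},{"translation":[0,0.01,0],"angular":[0,0,0],"hand":1},{"translation":[0,0.02,0],"angular":[0,0,0],"hand":1}]'
python3 -m handwheel '[{"translation":[0.005,0.03,0],"angular":[0,0,0],"hand":1},{"translation":[0.006,0.03,0],"angular":[0,0,0],"hand":1},{"translation":[0.006,0.03,0],"angular":[0,0,0],"hand":1},{"translation":[0.006,0.03,0],"angular":[0,0,0],"hand":1},{"translation":[0.006,0.03,0],"angular":[0,0,0],"hand":1},{"translation":[0.005,0.03,0],"angular":[0,0,0],"hand":1},{"translation":[0.003,0.02,0],"angular":[0,0,0],"hand":1},{"translation":[0,0.01,0],"angular":[0,0,0],"hand":1},{"translation":[0,0,0],"angular":[0,0,0],"hand":1},{"translation":[0,0,0],"angular":[0,0,0],"hand":1}]'
python3 - <<'E'
from h import *
go([.57,.078,.0765],96)
t=manip.get_image("top");s=manip.get_image("side")
cr=lambda i,x0,y0,w,hh,k:cv2.resize(i[y0:y0+hh,x0:x0+w],None,fx=k,fy=k,interpolation=cv2.INTER_CUBIC)
o=np.hstack([cr(t,186,180,90,100,4),cr(s,210,125,90,100,4)]); cv2.imwrite("pics/crop4.png",o[:,:,::-1])
E
```

```text
clock: 9.97
position: [0.6282, -0.1286, 0.1595]
ee_rot: [-0.0, -0.05, 0.999, -0.0]
contact_force: [-0.2, 0.7, -1.0]
width: 0.0444
gripper_force: 40.9
clock: 10.8
position: [0.5698, 0.0776, 0.1589]
ee_rot: [-0.001, -0.051, 0.999, -0.0]
contact_force: [1.4, 0.3, -1.1]
width: 0.0439
gripper_force: 40.9
tool shift mm [-0.4  0.4 82.4] yaw_y 95.9 tilt [-0.002 -0.001 -1.   ] q6 -1.66
turn about tool z -0.1
```

View pics/crop4.png

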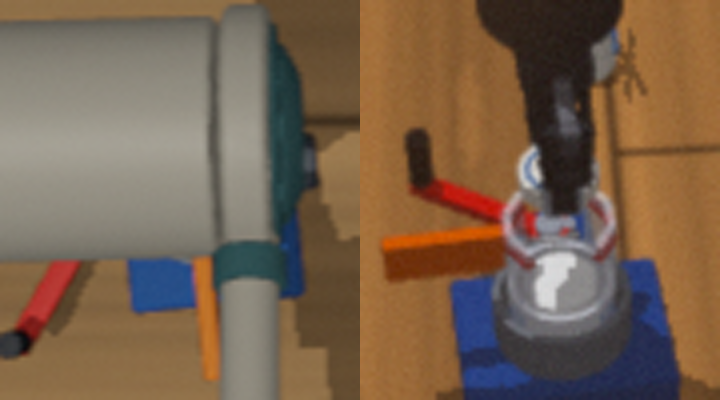

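The disc is held level between the fingers at side-crop (560,178), centred over the tube. Now I lower it.

```bash
python3 -m handwheel '[{"translation":[0,0,0.015],"angular":[0,0,0],"hand":1},{"translation":[0,0,0.015],"angular":[0,0,0],"hand":1},{"translation":[0,0,0.015],"angular":[0,0,0],"hand":1},{"translation":[0,0,0.015],"angular":[0,0,0],"hand":1},{"translation":[0,0,0.01],"angular":[0,0,0],"hand":1},{"translation":[0,0,0.005],"angular":[0,0,0],"hand":1},{"translation":[0,0,0.003],"angular":[0,0,0],"hand":1},{"translation":[0,0,0],"angular":[0,0,0],"hand":1},{"translation":[0,0,0],"angular":[0,0,0],"hand":1}]'
```

```text
clock: 11.65
position: [0.5709, 0.0774, 0.0828]
ee_rot: [0.001, -0.051, 0.999, 0.0]
contact_force: [-0.2, 0.2, -0.4]
width: 0.044
gripper_force: 40.9
```

```bash
python3 -m handwheel '[{"translation":[0,0,0.003],"angular":[0,0,0],"hand":1},{"translation":[0,0,0.002],"angular":[0,0,0],"hand":1},{"translation":[0,0,0.001],"angular":[0,0,0],"hand":1},{"translation":[0,0,0],"angular":[0,0,0],"hand":1},{"translation":[0,0,0],"angular":[0,0,0],"hand":1}]'
```

```text
clock: 12.07
position: [0.5703, 0.0777, 0.0764]
ee_rot: [0.0, -0.051, 0.999, 0.0]
contact_force: [-0.5, -0.1, -0.6]
width: 0.0437
gripper_force: 40.9
```

```bash
python3 -m handwheel '[{"translation":[0,0,0.001],"angular":[0,0,0],"hand":1},{"translation":[0,0,0],"angular":[0,0,0],"hand":1},{"translation":[0,0,0],"angular":[0,0,0],"hand":0.25},{"translation":[0,0,0],"angular":[0,0,0],"hand":0.25},{"translation":[0,0,0],"angular":[0,0,0],"hand":0.25},{"translation":[0,0,-0.02],"angular":[0,0,0],"hand":0.25},{"translation":[0,0,-0.03],"angular":[0,0,0],"hand":0},{"translation":[0,0,-0.03],"angular":[0,0,0],"hand":0}]'
python3 -m handwheel '[{"translation":[0,-0.03,-0.004],"angular":[0,0,0],"hand":0},{"translation":[0,-0.03,0],"angular":[0,0,0],"hand":0},{"translation":[0,-0.03,0],"angular":[0,0,0],"hand":0},{"translation":[0,-0.03,0],"angular":[0,0,0],"hand":0},{"translation":[0,-0.03,0],"angular":[0,0,0],"hand":0},{"translation":[0,-0.03,0],"angular":[0,0,0],"hand":0},{"translation":[0,-0.02,0],"angular":[0,0,0],"hand":0},{"translation":[0,0,0],"angular":[0,0,0],"hand":0},{"translation":[0,0,0],"angular":[0,0,0],"hand":0},{"translation":[0,0,0],"angular":[0,0,0],"hand":0}]'
cat > look.py <<'E'
from h import *
import sys
t=manip.get_image("top");s=manip.get_image("side")
M=[m[2] for m in medals(t) if abs(m[2][1]+.2)<.14 and m[2][0]<.72]
S=[m[2] for m in medals(s,"side") if abs(m[2][1]+.2)<.14 and m[2][0]<.72]
print("top",[p[:2].round(4).tolist() for p in M]);print("side",[p[:2].round(4).tolist() for p in S])
for p in M: print(p.round(4)); go([p[0],p[1],.045],96)
if len(sys.argv)>1:
    cr=lambda i,x0,y0,w,hh,k:cv2.resize(i[y0:y0+hh,x0:x0+w],None,fx=k,fy=k,interpolation=cv2.INTER_CUBIC)
    o=np.hstack([cr(t,186,180,90,100,4),cr(s,210,135,90,100,4)]); cv2.imwrite(f"pics/{sys.argv[1]}.png",o[:,:,::-1])
E
python3 look.py crop5
```

```text
clock: 12.73
position: [0.5694, 0.0776, 0.1553]
ee_rot: [-0.001, -0.051, 0.999, 0.0]
contact_force: [0.5, 1.3, 0.4]
width: 0.0849
gripper_force: 0.0
clock: 13.57
position: [0.5903, -0.1207, 0.1592]
ee_rot: [-0.0, -0.051, 0.999, 0.001]
contact_force: [0.1, 1.0, -0.3]
width: 0.0854
gripper_force: 0.0
top [[0.438, -0.1594]]
side [[0.5431, -0.1656], [0.4374, -0.1637], [0.5346, -0.2527], [0.6162, -0.2658], [0.448, -0.2631]]
[ 0.438  -0.1594  0.012 ]
tool shift mm [155.5 -23.6 114.3] yaw_y 95.9 tilt [-0.     0.001 -1.   ] q6 -1.99
turn about tool z -0.1
```

View pics/crop5.png

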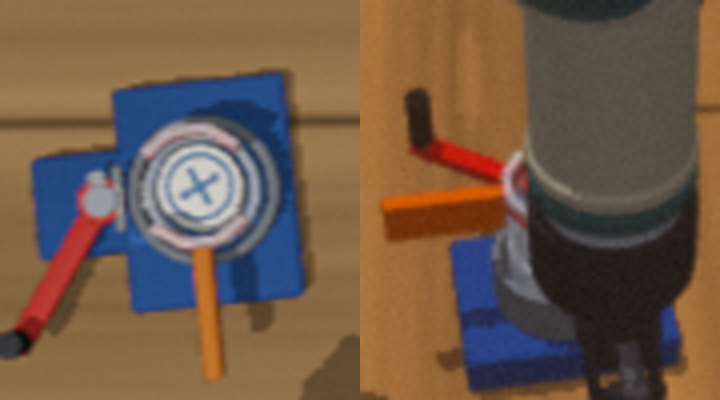

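The first disc lies flat in the tube, at top-crop (201,186). The other five haven't moved. Next is the one at (0.438,-0.159).

```bash
python3 -m handwheel '[{"translation":[0.026,-0.004,0],"angular":[0,0,0],"hand":0},{"translation":[0.03,-0.004,0],"angular":[0,0,0],"hand":0},{"translation":[0.03,-0.004,0],"angular":[0,0,0],"hand":0},{"translation":[0.03,-0.004,0.02],"angular":[0,0,0],"hand":0},{"translation":[0.026,-0.004,0.03],"angular":[0,0,0],"hand":0},{"translation":[0.0135,-0.0036,0.03],"angular":[0,0,0],"hand":0},{"translation":[0,0,0.025],"angular":[0,0,0],"hand":0},{"translation":[0,0,0.01],"angular":[0,0,0],"hand":0},{"translation":[0,0,0],"angular":[0,0,0],"hand":0},{"translation":[0,0,0],"angular":[0,0,0],"hand":0}]'
python3 -c "
from h import *
go([.438,-.1594,.0015],96)"
```

```text
clock: 14.5
position: [0.4383, -0.1598, 0.0443]
ee_rot: [-0.0, -0.051, 0.999, 0.0]
contact_force: [1.0, -0.0, 0.4]
width: 0.0855
gripper_force: 0.0
tool shift mm [ 0.3  0.4 42.8] yaw_y 95.9 tilt [-0.     0.001 -1.   ] q6 -2.17
turn about tool z -0.1
```

```bash
python3 -m handwheel '[{"translation":[0,0,0.014],"angular":[0,0,0],"hand":0},{"translation":[0,0,0.014],"angular":[0,0,0],"hand":0},{"translation":[0,0,0.011],"angular":[0,0,0],"hand":0},{"translation":[0,0,0.004],"angular":[0,0,0],"hand":0},{"translation":[0,0,0],"angular":[0,0,0],"hand":0},{"translation":[0,0,0],"angular":[0,0,0],"hand":1},{"translation":[0,0,0],"angular":[0,0,0],"hand":1},{"translation":[0,0,0],"angular":[0,0,0],"hand":1},{"translation":[0,0,0],"angular":[0,0,0],"hand":1},{"translation":[0,0,0],"angular":[0,0,0],"hand":1}]' 50
python3 -m handwheel '[{"translation":[0,0,-0.01],"angular":[0,0,0],"hand":1},{"translation":[0,0,-0.03],"angular":[0,0,0],"hand":1},{"translation":[0,0,-0.035],"angular":[0,0,0],"hand":1},{"translation":[0,0,-0.035],"angular":[0,0,0],"hand":1},{"translation":[0,0,-0.03],"angular":[0,0,0],"hand":1},{"translation":[0,0.01,-0.015],"angular":[0,0,0],"hand":1},{"translation":[-0.012,0.02,-0.005],"angular":[0,0,0],"hand":1},{"translation":[-0.02,0.025,0],"angular":[0,0,0],"hand":1},{"translation":[-0.02,0.025,0],"angular":[0,0,0],"hand":1},{"translation":[-0.02,0.025,0],"angular":[0,0,0],"hand":1}]'
python3 -m handwheel '[{"translation":[-0.02,0.025,0],"angular":[0,0,0],"hand":1},{"translation":[-0.02,0.025,0],"angular":[0,0,0],"hand":1},{"translation":[-0.02,0.025,0],"angular":[0,0,0],"hand":1},{"translation":[-0.015,0.025,0],"angular":[0,0,0],"hand":1},{"translation":[-0.01,0.015,0],"angular":[0,0,0],"hand":1},{"translation":[0,0.002,0],"angular":[0,0,0],"hand":1},{"translation":[0,0,0],"angular":[0,0,0],"hand":1},{"translation":[0,0,0],"angular":[0,0,0],"hand":1}]'
python3 -c "
from h import *
go([.5712,.078,.088],96)"
```

```text
clock: 15.33
position: [0.439, -0.1609, 0.0025]
ee_rot: [0.001, -0.051, 0.999, -0.0]
contact_force: [-0.5, 0.7, 6.8]
width: 0.0435
gripper_force: 49.7
clock: 16.17
position: [0.4998, -0.0478, 0.1622]
ee_rot: [0.001, -0.05, 0.999, -0.0]
contact_force: [-0.6, -0.3, -0.9]
width: 0.0434
gripper_force: 51.0
clock: 16.83
position: [0.5712, 0.0757, 0.1612]
ee_rot: [-0.0, -0.051, 0.999, -0.0]
contact_force: [-0.2, -0.6, -0.8]
width: 0.0434
gripper_force: 51.0
tool shift mm [-0.3  2.3 73.2] yaw_y 95.8 tilt [-0.001 -0.001 -1.   ] q6 -1.66
turn about tool z -0.2
```

```bash
python3 -m handwheel '[{"translation":[0,0.002,0.01],"angular":[0,0,0],"hand":1},{"translation":[0,0,0.015],"angular":[0,0,0],"hand":1},{"translation":[0,0,0.015],"angular":[0,0,0],"hand":1},{"translation":[0,0,0.015],"angular":[0,0,0],"hand":1},{"translation":[0,0,0.01],"angular":[0,0,0],"hand":1},{"translation":[0,0,0.004],"angular":[0,0,0],"hand":1},{"translation":[0,0,0.002],"angular":[0,0,0],"hand":1},{"translation":[0,0,0.001],"angular":[0,0,0],"hand":1},{"translation":[0,0,0],"angular":[0,0,0],"hand":1},{"translation":[0,0,0],"angular":[0,0,0],"hand":1}]'
python3 -c "
from h import *
go([.5712,.078,.088],96)"
```

```text
clock: 17.67
position: [0.5723, 0.0782, 0.09]
ee_rot: [0.001, -0.051, 0.999, 0.0]
contact_force: [0.3, 0.1, -0.8]
width: 0.0434
gripper_force: 51.0
tool shift mm [ 1.1 -0.   2. ] yaw_y 95.8 tilt [ 0.002  0.    -1.   ] q6 -1.66
turn about tool z -0.2
```

Next disc: (0.544,-0.161). I'll lower 1.5 mm more, release, rise and head towards it.

```bash
python3 -m handwheel '[{"translation":[0,0,0.001],"angular":[0,0,0],"hand":1},{"translation":[0,0,0.0005],"angular":[0,0,0],"hand":1},{"translation":[0,0,0],"angular":[0,0,0],"hand":1},{"translation":[0,0,0],"angular":[0,0,0],"hand":0.25},{"translation":[0,0,0],"angular":[0,0,0],"hand":0.25},{"translation":[0,0,0],"angular":[0,0,0],"hand":0.25},{"translation":[0,0,-0.02],"angular":[0,0,0],"hand":0.25},{"translation":[0,0,-0.03],"angular":[0,0,0],"hand":0},{"translation":[0,0,-0.02],"angular":[0,0,0],"hand":0},{"translation":[0,-0.02,0],"angular":[0,0,0],"hand":0}]'
python3 -m handwheel '[{"translation":[0,-0.03,0],"angular":[0,0,0],"hand":0},{"translation":[0,-0.03,0],"angular":[0,0,0],"hand":0},{"translation":[0,-0.03,0],"angular":[0,0,0],"hand":0},{"translation":[0,-0.03,0],"angular":[0,0,0],"hand":0},{"translation":[0.02,-0.03,0],"angular":[0,0,0],"hand":0},{"translation":[0.01,-0.03,0],"angular":[0,0,0],"hand":0},{"translation":[0,-0.02,0],"angular":[0,0,0],"hand":0},{"translation":[0,0,0],"angular":[0,0,0],"hand":0},{"translation":[0,0,0],"angular":[0,0,0],"hand":0}]'
python3 look.py
python3 -c "
from h import *
go([.544,-.161,.045],96)"
```

```text
clock: 18.5
position: [0.5764, 0.0608, 0.1623]
ee_rot: [0.004, -0.052, 0.999, 0.001]
contact_force: [0.5, -0.5, 0.2]
width: 0.0854
gripper_force: 0.0
clock: 19.25
position: [0.5641, -0.1445, 0.1576]
ee_rot: [-0.0, -0.05, 0.999, 0.0]
contact_force: [-0.6, 0.5, 0.8]
width: 0.0853
gripper_force: 0.0
top [[0.4486, -0.2588]]
side [[0.5431, -0.1658], [0.5347, -0.2532], [0.6164, -0.2658], [0.4481, -0.2632]]
[ 0.4486 -0.2588  0.012 ]
tool shift mm [ 126.6 -103.7  112.5] yaw_y 95.8 tilt [-0.     0.001 -1.   ] q6 -2.04
turn about tool z -0.2
tool shift mm [ 21.8 -16.1 112.6] yaw_y 95.8 tilt [-0.     0.001 -1.   ] q6 -2.04
turn about tool z -0.2
```

```bash
python3 -m handwheel '[{"translation":[0.0218,-0.016,0],"angular":[0,0,0],"hand":0.2},{"translation":[0,0,0.03],"angular":[0,0,0],"hand":0.2},{"translation":[0,0,0.03],"angular":[0,0,0],"hand":0.2},{"translation":[0,0,0.03],"angular":[0,0,0],"hand":0.2},{"translation":[0,0,0.016],"angular":[0,0,0],"hand":0.2},{"translation":[0,0,0.006],"angular":[0,0,0],"hand":0.2},{"translation":[0,0,0],"angular":[0,0,0],"hand":0.2},{"translation":[0,0,0],"angular":[0,0,0],"hand":0.2},{"translation":[0,0,0],"angular":[0,0,0],"hand":0.2}]'
python3 -c "
from h import *
go([.544,-.161,.0015],96)"
```

```text
clock: 20.1
position: [0.5455, -0.1618, 0.0472]
ee_rot: [0.001, -0.051, 0.999, -0.001]
contact_force: [0.2, 0.6, 1.2]
width: 0.0683
gripper_force: 0.0
tool shift mm [ 1.5  1.  45.7] yaw_y 95.9 tilt [ 0.003 -0.001 -1.   ] q6 -2.08
turn about tool z -0.1
```

```bash
python3 -m handwheel '[{"translation":[0.001,0.001,0.015],"angular":[0,0,0],"hand":0.2},{"translation":[0,0,0.015],"angular":[0,0,0],"hand":0.2},{"translation":[0,0,0.012],"angular":[0,0,0],"hand":0.2},{"translation":[0,0,0.0035],"angular":[0,0,0],"hand":0.2},{"translation":[0,0,0],"angular":[0,0,0],"hand":0.2},{"translation":[0,0,0],"angular":[0,0,0],"hand":0.2},{"translation":[0,0,0],"angular":[0,0,0],"hand":1},{"translation":[0,0,0],"angular":[0,0,0],"hand":1},{"translation":[0,0,0],"angular":[0,0,0],"hand":1},{"translation":[0,0,0],"angular":[0,0,0],"hand":1}]' 50
python3 -m handwheel '[{"translation":[0,0,-0.01],"angular":[0,0,0],"hand":1},{"translation":[0,0,-0.03],"angular":[0,0,0],"hand":1},{"translation":[0,0,-0.035],"angular":[0,0,0],"hand":1},{"translation":[0,0,-0.035],"angular":[0,0,0],"hand":1},{"translation":[0,0,-0.03],"angular":[0,0,0],"hand":1},{"translation":[0,0.01,-0.015],"angular":[0,0,0],"hand":1},{"translation":[-0.005,0.02,-0.005],"angular":[0,0,0],"hand":1},{"translation":[-0.006,0.028,0],"angular":[0,0,0],"hand":1},{"translation":[-0.006,0.028,0],"angular":[0,0,0],"hand":1},{"translation":[-0.006,0.028,0],"angular":[0,0,0],"hand":1}]'
python3 -m handwheel '[{"translation":[-0.006,0.028,0],"angular":[0,0,0],"hand":1},{"translation":[-0.006,0.028,0],"angular":[0,0,0],"hand":1},{"translation":[-0.006,0.028,0],"angular":[0,0,0],"hand":1},{"translation":[-0.006,0.023,0],"angular":[0,0,0],"hand":1},{"translation":[-0.004,0.01,0],"angular":[0,0,0],"hand":1},{"translation":[0,0.004,0],"angular":[0,0,0],"hand":1},{"translation":[0,0,0],"angular":[0,0,0],"hand":1},{"translation":[0,0,0],"angular":[0,0,0],"hand":1}]'
python3 -c "
from h import *
go([.5712,.078,.1],96)"
```

```text
clock: 20.93
position: [0.544, -0.1613, 0.0019]
ee_rot: [0.001, -0.051, 0.999, -0.001]
contact_force: [-1.5, -0.4, 4.9]
width: 0.0435
gripper_force: 49.9
clock: 21.77
position: [0.5544, -0.0443, 0.1616]
ee_rot: [0.001, -0.05, 0.999, -0.0]
contact_force: [0.0, -0.0, -1.4]
width: 0.0432
gripper_force: 51.0
clock: 22.43
position: [0.5697, 0.077, 0.1605]
ee_rot: [-0.0, -0.051, 0.999, -0.0]
contact_force: [-0.1, -0.2, -0.4]
width: 0.0433
gripper_force: 51.0
tool shift mm [-1.6  0.9 60.5] yaw_y 95.8 tilt [-0.    -0.001 -1.   ] q6 -1.66
turn about tool z -0.2
```

```bash
python3 -m handwheel '[{"translation":[-0.0012,0.001,0.01],"angular":[0,0,0],"hand":1},{"translation":[0,0,0.015],"angular":[0,0,0],"hand":1},{"translation":[0,0,0.015],"angular":[0,0,0],"hand":1},{"translation":[0,0,0.01],"angular":[0,0,0],"hand":1},{"translation":[0,0,0.005],"angular":[0,0,0],"hand":1},{"translation":[0,0,0.003],"angular":[0,0,0],"hand":1},{"translation":[0,0,0.0015],"angular":[0,0,0],"hand":1},{"translation":[0,0,0.0005],"angular":[0,0,0],"hand":1},{"translation":[0,0,0],"angular":[0,0,0],"hand":1},{"translation":[0,0,0],"angular":[0,0,0],"hand":1}]'
python3 -c "
from h import *
go([.5712,.078,.1],96)"
```

```text
clock: 23.27
position: [0.5715, 0.0792, 0.1009]
ee_rot: [0.001, -0.051, 0.999, 0.0]
contact_force: [0.4, 0.7, 0.6]
width: 0.0433
gripper_force: 51.0
tool shift mm [ 0.4 -1.1  0.9] yaw_y 95.8 tilt [ 0.001  0.    -1.   ] q6 -1.66
turn about tool z -0.2
```

```bash
python3 -m handwheel '[{"translation":[0,-0.001,0.0006],"angular":[0,0,0],"hand":1},{"translation":[0,0,0],"angular":[0,0,0],"hand":1},{"translation":[0,0,0],"angular":[0,0,0],"hand":0.25},{"translation":[0,0,0],"angular":[0,0,0],"hand":0.25},{"translation":[0,0,0],"angular":[0,0,0],"hand":0.25},{"translation":[0,0,-0.02],"angular":[0,0,0],"hand":0.25},{"translation":[0,0,-0.03],"angular":[0,0,0],"hand":0},{"translation":[0,0,-0.02],"angular":[0,0,0],"hand":0},{"translation":[0,-0.02,0],"angular":[0,0,0],"hand":0},{"translation":[0,-0.03,0],"angular":[0,0,0],"hand":0}]'
python3 -m handwheel '[{"translation":[0,-0.03,0],"angular":[0,0,0],"hand":0},{"translation":[0.004,-0.04,0],"angular":[0,0,0],"hand":0},{"translation":[0.01,-0.04,0],"angular":[0,0,0],"hand":0},{"translation":[0.01,-0.04,0],"angular":[0,0,0],"hand":0},{"translation":[0.01,-0.04,0],"angular":[0,0,0],"hand":0},{"translation":[0.01,-0.04,0],"angular":[0,0,0],"hand":0},{"translation":[0.01,-0.03,0],"angular":[0,0,0],"hand":0},{"translation":[0.01,-0.01,0],"angular":[0,0,0],"hand":0},{"translation":[0,0,0],"angular":[0,0,0],"hand":0},{"translation":[0,0,0],"angular":[0,0,0],"hand":0}]'
python3 look.py
python3 -c "
from h import *
go([.5354,-.2488,.045],96)"
```

```text
clock: 24.1
position: [0.5772, 0.03, 0.1718]
ee_rot: [0.002, -0.053, 0.999, 0.0]
contact_force: [-0.4, -1.3, -0.1]
width: 0.0854
gripper_force: 0.0
clock: 24.93
position: [0.5394, -0.2464, 0.1695]
ee_rot: [-0.0, -0.05, 0.999, 0.001]
contact_force: [0.7, 1.2, 1.2]
width: 0.0856
gripper_force: 0.0
top [[0.6172, -0.2612]]
side [[0.5349, -0.2531], [0.6162, -0.2656], [0.4477, -0.2632]]
[ 0.6172 -0.2612  0.012 ]
tool shift mm [-74.9 -23.9 124.7] yaw_y 95.9 tilt [ 0.     0.001 -1.   ] q6 -2.22
turn about tool z -0.1
tool shift mm [  5.1  -3.2 124.7] yaw_y 95.9 tilt [ 0.     0.001 -1.   ] q6 -2.22
turn about tool z -0.1
```

```bash
python3 -m handwheel '[{"translation":[0.005,-0.003,0.015],"angular":[0,0,0],"hand":0},{"translation":[0,0,0.03],"angular":[0,0,0],"hand":0},{"translation":[0,0,0.03],"angular":[0,0,0],"hand":0},{"translation":[0,0,0.03],"angular":[0,0,0],"hand":0},{"translation":[0,0,0.025],"angular":[0,0,0],"hand":0},{"translation":[0,0,0.015],"angular":[0,0,0],"hand":0},{"translation":[0,0,0.01],"angular":[0,0,0],"hand":0},{"translation":[0,0,0.008],"angular":[0,0,0],"hand":0},{"translation":[0,0,0],"angular":[0,0,0],"hand":0},{"translation":[0,0,0],"angular":[0,0,0],"hand":0}]'
python3 -c "
from h import *
go([.5354,-.2488,.0015],96)"
```

```text
clock: 25.87
position: [0.536, -0.2498, 0.0071]
ee_rot: [0.0, -0.051, 0.999, -0.0]
contact_force: [1.1, 0.4, 0.3]
width: 0.0856
gripper_force: 0.0
tool shift mm [0.5 1.  5.6] yaw_y 95.9 tilt [ 0.001 -0.    -1.   ] q6 -2.23
turn about tool z -0.1
```

```bash
python3 -m handwheel '[{"translation":[0,0.001,0.004],"angular":[0,0,0],"hand":0},{"translation":[0,0,0.0015],"angular":[0,0,0],"hand":0},{"translation":[0,0,0],"angular":[0,0,0],"hand":0},{"translation":[0,0,0],"angular":[0,0,0],"hand":1},{"translation":[0,0,0],"angular":[0,0,0],"hand":1},{"translation":[0,0,0],"angular":[0,0,0],"hand":1},{"translation":[0,0,0],"angular":[0,0,0],"hand":1},{"translation":[0,0,0],"angular":[0,0,0],"hand":1},{"translation":[0,0,0],"angular":[0,0,0],"hand":1}]' 50
python3 -m handwheel '[{"translation":[0,0,-0.01],"angular":[0,0,0],"hand":1},{"translation":[0,0,-0.03],"angular":[0,0,0],"hand":1},{"translation":[0,0,-0.035],"angular":[0,0,0],"hand":1},{"translation":[0,0,-0.035],"angular":[0,0,0],"hand":1},{"translation":[0,0,-0.035],"angular":[0,0,0],"hand":1},{"translation":[0,0.01,-0.02],"angular":[0,0,0],"hand":1},{"translation":[-0.005,0.02,-0.005],"angular":[0,0,0],"hand":1},{"translation":[-0.007,0.035,0],"angular":[0,0,0],"hand":1},{"translation":[-0.007,0.035,0],"angular":[0,0,0],"hand":1},{"translation":[-0.007,0.035,0],"angular":[0,0,0],"hand":1}]'
python3 -m handwheel '[{"translation":[-0.007,0.035,0],"angular":[0,0,0],"hand":1},{"translation":[-0.007,0.035,0],"angular":[0,0,0],"hand":1},{"translation":[-0.007,0.035,0],"angular":[0,0,0],"hand":1},{"translation":[-0.007,0.035,0],"angular":[0,0,0],"hand":1},{"translation":[-0.007,0.025,0],"angular":[0,0,0],"hand":1},{"translation":[-0.005,0.015,0],"angular":[0,0,0],"hand":1},{"translation":[-0.002,0.006,0],"angular":[0,0,0],"hand":1},{"translation":[0,0,0],"angular":[0,0,0],"hand":1},{"translation":[0,0,0],"angular":[0,0,0],"hand":1}]'
python3 -c "
from h import *
go([.5712,.078,.112],96)"
```

```text
clock: 26.62
position: [0.5355, -0.2495, 0.0019]
ee_rot: [0.0, -0.051, 0.999, -0.0]
contact_force: [-0.4, -0.3, 5.9]
width: 0.0433
gripper_force: 50.3
clock: 27.45
position: [0.5471, -0.1111, 0.1718]
ee_rot: [0.0, -0.05, 0.999, 0.0]
contact_force: [0.6, -0.8, -1.6]
width: 0.0437
gripper_force: 51.0
clock: 28.2
position: [0.57, 0.0765, 0.1712]
ee_rot: [-0.0, -0.051, 0.999, -0.0]
contact_force: [0.4, -0.5, -0.5]
width: 0.0433
gripper_force: 51.0
tool shift mm [-1.4  1.4 59.2] yaw_y 95.9 tilt [-0.    -0.001 -1.   ] q6 -1.66
turn about tool z -0.1
```

```bash
python3 -m handwheel '[{"translation":[-0.001,0.001,0.01],"angular":[0,0,0],"hand":1},{"translation":[0,0,0.015],"angular":[0,0,0],"hand":1},{"translation":[0,0,0.015],"angular":[0,0,0],"hand":1},{"translation":[0,0,0.01],"angular":[0,0,0],"hand":1},{"translation":[0,0,0.004],"angular":[0,0,0],"hand":1},{"translation":[0,0,0.0025],"angular":[0,0,0],"hand":1},{"translation":[0,0,0.0015],"angular":[0,0,0],"hand":1},{"translation":[0,0,0.0005],"angular":[0,0,0],"hand":1},{"translation":[0,0,0],"angular":[0,0,0],"hand":1},{"translation":[0,0,0],"angular":[0,0,0],"hand":1}]'
python3 -c "
from h import *
go([.5712,.078,.112],96)"
```

```text
clock: 29.03
position: [0.5716, 0.0782, 0.1133]
ee_rot: [0.001, -0.051, 0.999, -0.0]
contact_force: [0.5, 0.5, 0.4]
width: 0.0434
gripper_force: 51.0
tool shift mm [ 0.4 -0.1  1.3] yaw_y 95.8 tilt [ 0.001  0.    -1.   ] q6 -1.66
turn about tool z -0.2
```

Next disc is at (0.4486,-0.2588). Release this one and go there, checking with the cameras on the way.

```bash
python3 -m handwheel '[{"translation":[0,0,0.001],"angular":[0,0,0],"hand":1},{"translation":[0,0,0],"angular":[0,0,0],"hand":1},{"translation":[0,0,0],"angular":[0,0,0],"hand":0.25},{"translation":[0,0,0],"angular":[0,0,0],"hand":0.25},{"translation":[0,0,0],"angular":[0,0,0],"hand":0.25},{"translation":[0,0,-0.02],"angular":[0,0,0],"hand":0.25},{"translation":[0,0,-0.03],"angular":[0,0,0],"hand":0},{"translation":[0,0,-0.02],"angular":[0,0,0],"hand":0},{"translation":[0,-0.02,0],"angular":[0,0,0],"hand":0},{"translation":[0.01,-0.03,0],"angular":[0,0,0],"hand":0}]'
python3 -m handwheel '[{"translation":[0.018,-0.036,0],"angular":[0,0,0],"hand":0},{"translation":[0.018,-0.036,0],"angular":[0,0,0],"hand":0},{"translation":[0.018,-0.036,0],"angular":[0,0,0],"hand":0},{"translation":[0.018,-0.036,0],"angular":[0,0,0],"hand":0},{"translation":[0.018,-0.036,0],"angular":[0,0,0],"hand":0},{"translation":[0.018,-0.036,0],"angular":[0,0,0],"hand":0},{"translation":[0.018,-0.036,0],"angular":[0,0,0],"hand":0},{"translation":[0.01,-0.02,0],"angular":[0,0,0],"hand":0},{"translation":[0,0,0],"angular":[0,0,0],"hand":0},{"translation":[0,0,0],"angular":[0,0,0],"hand":0}]'
python3 look.py crop6
python3 -c "
from h import *
go([.4486,-.2588,.0015],96)"
```

```text
clock: 29.87
position: [0.5689, 0.0288, 0.1838]
ee_rot: [0.003, -0.053, 0.999, 0.0]
contact_force: [0.8, -0.4, 0.1]
width: 0.0855
gripper_force: 0.0
clock: 30.7
position: [0.4581, -0.258, 0.1817]
ee_rot: [0.0, -0.049, 0.999, 0.0]
contact_force: [-0.1, -0.3, 0.0]
width: 0.0855
gripper_force: 0.0
top [[0.6169, -0.2614]]
side [[0.6163, -0.2655], [0.448, -0.2631]]
[ 0.6169 -0.2614  0.012 ]
tool shift mm [-156.9  -21.3  136.7] yaw_y 95.8 tilt [ 0.     0.001 -1.   ] q6 -2.32
turn about tool z -0.2
tool shift mm [ 10.3  -1.7 180.1] yaw_y 95.8 tilt [ 0.     0.001 -1.   ] q6 -2.32
turn about tool z -0.2
```

View pics/crop6.png

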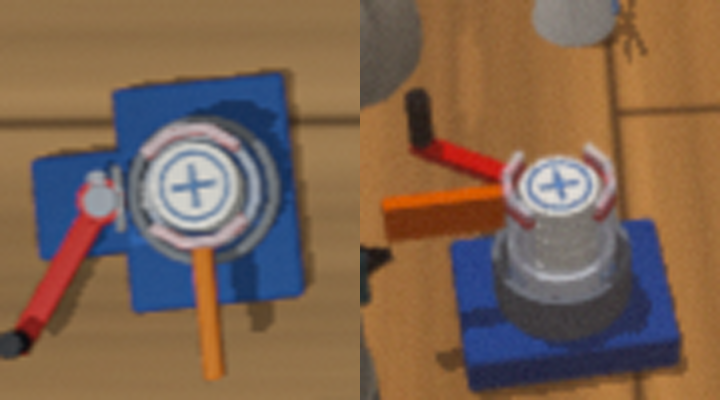

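Four discs are stacked flat, with the top one at top-crop (195,184) and side-crop (557,186). Now the fifth.

```bash
python3 -m handwheel '[{"translation":[0.01,-0.0015,0.015],"angular":[0,0,0],"hand":0},{"translation":[0,0,0.035],"angular":[0,0,0],"hand":0},{"translation":[0,0,0.035],"angular":[0,0,0],"hand":0},{"translation":[0,0,0.03],"angular":[0,0,0],"hand":0},{"translation":[0,0,0.025],"angular":[0,0,0],"hand":0},{"translation":[0,0,0.015],"angular":[0,0,0],"hand":0},{"translation":[0,0,0.01],"angular":[0,0,0],"hand":0},{"translation":[0,0,0.008],"angular":[0,0,0],"hand":0},{"translation":[0,0,0],"angular":[0,0,0],"hand":0},{"translation":[0,0,0],"angular":[0,0,0],"hand":0}]'
python3 -c "
from h import *
go([.4486,-.2588,.0015],96)"
```

```text
clock: 31.63
position: [0.4494, -0.2593, 0.0091]
ee_rot: [0.0, -0.051, 0.999, -0.0]
contact_force: [0.1, 0.3, 1.1]
width: 0.0853
gripper_force: 0.0
tool shift mm [0.8 0.6 7.6] yaw_y 95.9 tilt [ 0.001 -0.    -1.   ] q6 -2.33
turn about tool z -0.1
```

```bash
python3 -m handwheel '[{"translation":[0.0005,0.0005,0.005],"angular":[0,0,0],"hand":0},{"translation":[0,0,0.0025],"angular":[0,0,0],"hand":0},{"translation":[0,0,0],"angular":[0,0,0],"hand":0},{"translation":[0,0,0],"angular":[0,0,0],"hand":1},{"translation":[0,0,0],"angular":[0,0,0],"hand":1},{"translation":[0,0,0],"angular":[0,0,0],"hand":1},{"translation":[0,0,0],"angular":[0,0,0],"hand":1},{"translation":[0,0,0],"angular":[0,0,0],"hand":1},{"translation":[0,0,0],"angular":[0,0,0],"hand":1}]' 50
python3 -m handwheel '[{"translation":[0,0,-0.01],"angular":[0,0,0],"hand":1},{"translation":[0,0,-0.03],"angular":[0,0,0],"hand":1},{"translation":[0,0,-0.04],"angular":[0,0,0],"hand":1},{"translation":[0,0,-0.04],"angular":[0,0,0],"hand":1},{"translation":[0,0,-0.035],"angular":[0,0,0],"hand":1},{"translation":[0,0.01,-0.02],"angular":[0,0,0],"hand":1},{"translation":[-0.01,0.02,-0.005],"angular":[0,0,0],"hand":1},{"translation":[-0.016,0.034,0],"angular":[0,0,0],"hand":1},{"translation":[-0.016,0.034,0],"angular":[0,0,0],"hand":1},{"translation":[-0.016,0.034,0],"angular":[0,0,0],"hand":1}]'
python3 -m handwheel '[{"translation":[-0.016,0.034,0],"angular":[0,0,0],"hand":1},{"translation":[-0.016,0.034,0],"angular":[0,0,0],"hand":1},{"translation":[-0.016,0.034,0],"angular":[0,0,0],"hand":1},{"translation":[-0.016,0.034,0],"angular":[0,0,0],"hand":1},{"translation":[-0.016,0.028,0],"angular":[0,0,0],"hand":1},{"translation":[-0.012,0.02,0],"angular":[0,0,0],"hand":1},{"translation":[-0.006,0.008,0],"angular":[0,0,0],"hand":1},{"translation":[0,0,0],"angular":[0,0,0],"hand":1},{"translation":[0,0,0],"angular":[0,0,0],"hand":1}]'
python3 -c "
from h import *
go([.5712,.078,.124],96)"
```

```text
clock: 32.38
position: [0.4485, -0.2593, 0.0019]
ee_rot: [0.0, -0.051, 0.999, -0.0]
contact_force: [-1.9, -0.2, 5.5]
width: 0.0434
gripper_force: 50.0
clock: 33.22
position: [0.4926, -0.1207, 0.1822]
ee_rot: [0.001, -0.05, 0.999, -0.0]
contact_force: [0.2, -0.6, -0.8]
width: 0.0435
gripper_force: 51.0
clock: 33.97
position: [0.57, 0.0786, 0.1812]
ee_rot: [-0.001, -0.051, 0.999, -0.0]
contact_force: [-1.0, -0.5, -0.9]
width: 0.0437
gripper_force: 51.1
tool shift mm [-1.2 -0.7 57.2] yaw_y 95.9 tilt [-0.001 -0.001 -1.   ] q6 -1.66
turn about tool z -0.1
```

```bash
python3 -m handwheel '[{"translation":[-0.001,-0.0006,0.01],"angular":[0,0,0],"hand":1},{"translation":[0,0,0.015],"angular":[0,0,0],"hand":1},{"translation":[0,0,0.014],"angular":[0,0,0],"hand":1},{"translation":[0,0,0.01],"angular":[0,0,0],"hand":1},{"translation":[0,0,0.004],"angular":[0,0,0],"hand":1},{"translation":[0,0,0.002],"angular":[0,0,0],"hand":1},{"translation":[0,0,0.001],"angular":[0,0,0],"hand":1},{"translation":[0,0,0],"angular":[0,0,0],"hand":1},{"translation":[0,0,0],"angular":[0,0,0],"hand":1}]'
python3 -c "
from h import *
go([.5712,.078,.124],96)"
```

```text
clock: 34.72
position: [0.5721, 0.0785, 0.1259]
ee_rot: [0.001, -0.051, 0.999, 0.0]
contact_force: [-0.4, 0.4, -0.3]
width: 0.0435
gripper_force: 51.1
tool shift mm [ 1.  -0.4  1.9] yaw_y 95.8 tilt [ 0.001  0.    -1.   ] q6 -1.66
turn about tool z -0.2
```

```bash
python3 -m handwheel '[{"translation":[0.0005,0,0.001],"angular":[0,0,0],"hand":1},{"translation":[0,0,0.0005],"angular":[0,0,0],"hand":1},{"translation":[0,0,0],"angular":[0,0,0],"hand":0.25},{"translation":[0,0,0],"angular":[0,0,0],"hand":0.25},{"translation":[0,0,0],"angular":[0,0,0],"hand":0.25},{"translation":[0,0,-0.02],"angular":[0,0,0],"hand":0.25},{"translation":[0,0,-0.03],"angular":[0,0,0],"hand":0},{"translation":[0,0,-0.02],"angular":[0,0,0],"hand":0},{"translation":[0,-0.02,0],"angular":[0,0,0],"hand":0},{"translation":[0,-0.03,0],"angular":[0,0,0],"hand":0}]'
python3 -m handwheel '[{"translation":[-0.001,-0.039,0],"angular":[0,0,0],"hand":0},{"translation":[-0.001,-0.039,0],"angular":[0,0,0],"hand":0},{"translation":[-0.001,-0.039,0],"angular":[0,0,0],"hand":0},{"translation":[-0.001,-0.039,0],"angular":[0,0,0],"hand":0},{"translation":[-0.001,-0.039,0],"angular":[0,0,0],"hand":0},{"translation":[-0.001,-0.039,0],"angular":[0,0,0],"hand":0},{"translation":[-0.001,-0.036,0],"angular":[0,0,0],"hand":0},{"translation":[-0.003,-0.02,0],"angular":[0,0,0],"hand":0},{"translation":[0,0,0],"angular":[0,0,0],"hand":0},{"translation":[0,0,0],"angular":[0,0,0],"hand":0}]'
python3 look.py crop7
python3 -c "
from h import *
go([.6169,-.2614,.0015],96)"
```

```text
clock: 35.55
position: [0.5772, 0.0304, 0.1959]
ee_rot: [0.002, -0.053, 0.999, 0.0]
contact_force: [0.4, -0.9, 0.1]
width: 0.0853
gripper_force: 0.0
clock: 36.38
position: [0.6155, -0.2598, 0.1931]
ee_rot: [-0.0, -0.05, 0.999, 0.0]
contact_force: [0.1, 1.2, 0.3]
width: 0.0855
gripper_force: 0.0
top [[0.6062, -0.2627]]
side [[0.6162, -0.2658]]
[ 0.6062 -0.2627  0.012 ]
tool shift mm [  9.4  -4.2 148.5] yaw_y 95.8 tilt [-0.001  0.001 -1.   ] q6 -2.17
turn about tool z -0.2
tool shift mm [ -1.3  -4.1 192. ] yaw_y 95.8 tilt [-0.001  0.001 -1.   ] q6 -2.17
turn about tool z -0.2
```

View pics/crop7.png

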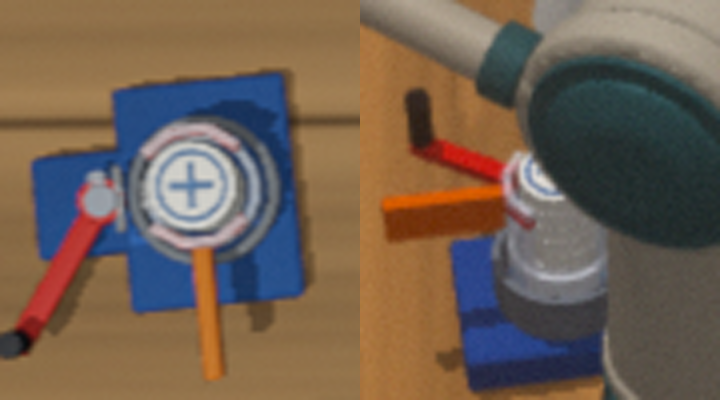

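Five are stacked flat, with the top one at top-crop (192,184). Now the sixth, which the side view shows unmoved; the top view of it is partly hidden by the gripper.

```bash
python3 -m handwheel '[{"translation":[-0.001,-0.004,0.015],"angular":[0,0,0],"hand":0},{"translation":[0,0,0.035],"angular":[0,0,0],"hand":0},{"translation":[0,0,0.035],"angular":[0,0,0],"hand":0},{"translation":[0,0,0.035],"angular":[0,0,0],"hand":0},{"translation":[0,0,0.03],"angular":[0,0,0],"hand":0},{"translation":[0,0,0.015],"angular":[0,0,0],"hand":0},{"translation":[0,0,0.012],"angular":[0,0,0],"hand":0},{"translation":[0,0,0.008],"angular":[0,0,0],"hand":0},{"translation":[0,0,0],"angular":[0,0,0],"hand":0},{"translation":[0,0,0],"angular":[0,0,0],"hand":0}]'
python3 -c "
from h import *
go([.6169,-.2614,.0015],96)"
```

```text
clock: 37.32
position: [0.6176, -0.2623, 0.0095]
ee_rot: [0.001, -0.051, 0.999, -0.0]
contact_force: [-0.4, 0.2, 0.6]
width: 0.0856
gripper_force: 0.0
tool shift mm [0.6 0.9 8. ] yaw_y 95.9 tilt [ 0.001 -0.    -1.   ] q6 -2.18
turn about tool z -0.1
```

```bash
python3 -m handwheel '[{"translation":[0.0005,0.0008,0.005],"angular":[0,0,0],"hand":0},{"translation":[0,0,0.003],"angular":[0,0,0],"hand":0},{"translation":[0,0,0],"angular":[0,0,0],"hand":0},{"translation":[0,0,0],"angular":[0,0,0],"hand":1},{"translation":[0,0,0],"angular":[0,0,0],"hand":1},{"translation":[0,0,0],"angular":[0,0,0],"hand":1},{"translation":[0,0,0],"angular":[0,0,0],"hand":1},{"translation":[0,0,0],"angular":[0,0,0],"hand":1},{"translation":[0,0,0],"angular":[0,0,0],"hand":1}]' 50
python3 -m handwheel '[{"translation":[0,0,-0.01],"angular":[0,0,0],"hand":1},{"translation":[0,0,-0.03],"angular":[0,0,0],"hand":1},{"translation":[0,0,-0.04],"angular":[0,0,0],"hand":1},{"translation":[0,0,-0.04],"angular":[0,0,0],"hand":1},{"translation":[0,0,-0.04],"angular":[0,0,0],"hand":1},{"translation":[0,0.01,-0.025],"angular":[0,0,0],"hand":1},{"translation":[0,0.025,-0.007],"angular":[0,0,0],"hand":1},{"translation":[0,0.037,0],"angular":[0,0,0],"hand":1},{"translation":[0,0.037,0],"angular":[0,0,0],"hand":1},{"translation":[0,0.037,0],"angular":[0,0,0],"hand":1}]'
python3 -m handwheel '[{"translation":[0.002,0.037,0],"angular":[0,0,0],"hand":1},{"translation":[0.002,0.037,0],"angular":[0,0,0],"hand":1},{"translation":[0.002,0.037,0],"angular":[0,0,0],"hand":1},{"translation":[0.002,0.037,0],"angular":[0,0,0],"hand":1},{"translation":[0.002,0.027,0],"angular":[0,0,0],"hand":1},{"translation":[0,0.015,0],"angular":[0,0,0],"hand":1},{"translation":[0,0.006,0],"angular":[0,0,0],"hand":1},{"translation":[0,0,0],"angular":[0,0,0],"hand":1},{"translation":[0,0,0],"angular":[0,0,0],"hand":1}]'
python3 -c "
from h import *
go([.5712,.078,.136],96)"
```

```text
clock: 38.07
position: [0.6169, -0.2622, 0.0015]
ee_rot: [0.001, -0.051, 0.999, -0.0]
contact_force: [0.1, -0.2, 4.2]
width: 0.0435
gripper_force: 51.0
clock: 38.9
position: [0.6009, -0.1153, 0.1932]
ee_rot: [0.0, -0.05, 0.999, 0.0]
contact_force: [0.6, -0.1, -0.4]
width: 0.0434
gripper_force: 51.0
clock: 39.65
position: [0.5718, 0.0768, 0.1928]
ee_rot: [0.0, -0.051, 0.999, -0.0]
contact_force: [0.6, -0.1, -0.1]
width: 0.0437
gripper_force: 51.0
tool shift mm [ 0.4  1.3 56.8] yaw_y 95.8 tilt [ 0.    -0.001 -1.   ] q6 -1.66
turn about tool z -0.2
```

```bash
python3 -m handwheel '[{"translation":[0.0005,0.001,0.01],"angular":[0,0,0],"hand":1},{"translation":[0,0,0.015],"angular":[0,0,0],"hand":1},{"translation":[0,0,0.014],"angular":[0,0,0],"hand":1},{"translation":[0,0,0.01],"angular":[0,0,0],"hand":1},{"translation":[0,0,0.004],"angular":[0,0,0],"hand":1},{"translation":[0,0,0.002],"angular":[0,0,0],"hand":1},{"translation":[0,0,0.001],"angular":[0,0,0],"hand":1},{"translation":[0,0,0],"angular":[0,0,0],"hand":1},{"translation":[0,0,0],"angular":[0,0,0],"hand":1}]'
python3 -c "
from h import *
go([.5712,.078,.136],96)"
```

```text
clock: 40.4
position: [0.5717, 0.0783, 0.1373]
ee_rot: [0.001, -0.051, 0.999, 0.0]
contact_force: [0.5, 0.2, 0.0]
width: 0.0435
gripper_force: 51.0
tool shift mm [ 0.5 -0.2  1.3] yaw_y 95.8 tilt [ 0.001  0.    -1.   ] q6 -1.66
turn about tool z -0.2
```

```bash
python3 -m handwheel '[{"translation":[0,0,0.001],"angular":[0,0,0],"hand":1},{"translation":[0,0,0],"angular":[0,0,0],"hand":1},{"translation":[0,0,0],"angular":[0,0,0],"hand":0.25},{"translation":[0,0,0],"angular":[0,0,0],"hand":0.25},{"translation":[0,0,0],"angular":[0,0,0],"hand":0.25},{"translation":[0,0,-0.02],"angular":[0,0,0],"hand":0.25},{"translation":[0,0,-0.03],"angular":[0,0,0],"hand":0.25},{"translation":[0,0,-0.03],"angular":[0,0,0],"hand":0.25},{"translation":[0.02,-0.02,0],"angular":[0,0,0],"hand":0.25},{"translation":[0.025,-0.025,0],"angular":[0,0,0],"hand":0.25}]'
python3 -m handwheel '[{"translation":[0.028,-0.028,0],"angular":[0,0,0],"hand":0.25},{"translation":[0.028,-0.028,0],"angular":[0,0,0],"hand":0.25},{"translation":[0.028,-0.028,0],"angular":[0,0,0],"hand":0.25},{"translation":[0.028,-0.028,0],"angular":[0,0,0],"hand":0.25},{"translation":[0.02,-0.02,0],"angular":[0,0,0],"hand":0.25},{"translation":[0,0,0],"angular":[0,0,0],"hand":0.25},{"translation":[0,0,0],"angular":[0,0,0],"hand":0.25}]'
python3 look.py crop8
python3 - <<'E'
from h import *
go([.486,.0696,.16],96)
y=np.radians(6); X=np.array([np.cos(y),np.sin(y),0]); Y=np.array([-np.sin(y),np.cos(y),0]); A=np.array([.5714,.078,.074])
print("medal top centre", ((proj("side",A+[0,0,.072])-[210,135])*4+[360,0]).round(), ((proj("top",A+[0,0,.072])-[186,180])*4).round())
for t in(0,.01,.02):
    for nm,l in(("-x back corner ring outer",-.0271*X+.017*Y),("-x front ring outer",-.0271*X-.017*Y),("+x front ring outer",.0271*X-.017*Y),("+x back ring outer",.0271*X+.017*Y)):
        p=proj("side",A+l+[0,0,.028+t]);r=proj("side",A+l+[0,0,.038+t]); print(t,nm,"ring",((p-[210,135])*4+[360,0]).round(),"rim",((r-[210,135])*4+[360,0]).round())
E
```

```text
clock: 41.23
position: [0.5335, 0.0296, 0.218]
ee_rot: [0.003, -0.052, 0.999, -0.0]
contact_force: [0.4, -0.0, -0.2]
width: 0.0645
gripper_force: 0.0
clock: 41.82
position: [0.4125, -0.1165, 0.2161]
ee_rot: [0.001, -0.049, 0.999, -0.0]
contact_force: [-0.0, 0.6, 0.7]
width: 0.0639
gripper_force: 0.0
top [[0.1452, -0.2757]]
side []
[ 0.1452 -0.2757  0.012 ]
tool shift mm [ 283.6 -132.4  170.5] yaw_y 95.8 tilt [ 0.001  0.    -1.   ] q6 -2.11
turn about tool z -0.2
tool shift mm [-90.6 176.7  56.1] yaw_y 95.8 tilt [ 0.001  0.    -1.   ] q6 -2.11
turn about tool z -0.2
medal top centre [559. 156.] [192. 182.]
0 -x back corner ring outer ring [511. 192.] rim [510. 180.]
0 -x front ring outer ring [518. 235.] rim [518. 224.]
0 +x front ring outer ring [611. 223.] rim [611. 212.]
0 +x back ring outer ring [602. 181.] rim [602. 169.]
0.01 -x back corner ring outer ring [510. 180.] rim [509. 169.]
0.01 -x front ring outer ring [518. 224.] rim [517. 212.]
0.01 +x front ring outer ring [611. 212.] rim [611. 200.]
0.01 +x back ring outer ring [602. 169.] rim [601. 157.]
0.02 -x back corner ring outer ring [509. 169.] rim [508. 157.]
0.02 -x front ring outer ring [517. 212.] rim [516. 200.]
0.02 +x front ring outer ring [611. 200.] rim [611. 189.]
0.02 +x back ring outer ring [601. 157.] rim [601. 145.]
```

View pics/crop8.png

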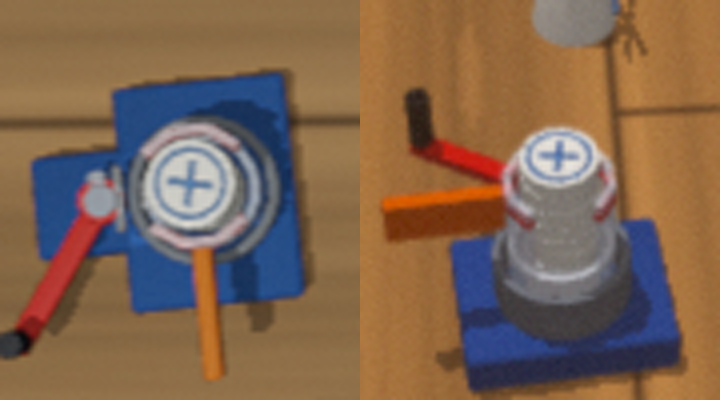

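All six are stacked flat: the top face is at side-crop (558,156), where six discs would put it. Now I measure the ring height from its red pixels.

```bash
cat > ring.py <<'E'
from h import *
import sys
im=manip.get_image("side") if len(sys.argv)<2 else cv2.imread(sys.argv[1])[:,:,::-1]
f=im.astype(float); red=np.clip(f[...,0]-f[...,1:].max(2)-25,0,80)   # pinkness
y=np.radians(6); X=np.array([np.cos(y),np.sin(y),0]); Y=np.array([-np.sin(y),np.cos(y),0]); A=np.array([.5714,.078,.074])
def arc(t,sgn,r=.0295):
    a=np.radians(np.linspace(-32,32,33))
    return np.array([proj("side",A+[0,0,.028+t]+r*(sgn*np.cos(i)*X+np.sin(i)*Y)) for i in a])
h=cv2.cvtColor(np.ascontiguousarray(im),cv2.COLOR_RGB2HSV); ok=(h[...,0]<4)|(h[...,0]>165); red=(red*ok).astype(np.float32)
for sgn in(-1,1):
    res=[]
    for t in np.arange(0,.052,.002):
        p=arc(t,sgn).astype(np.float32); res.append(cv2.remap(red,p[:,0].copy(),p[:,1].copy(),cv2.INTER_LINEAR)[:20].mean())
    print(sgn,dict(zip(range(0,52,2),np.round(res,0).astype(int).tolist())))
E
python3 ring.py; python3 ring.py pics/side0.png; python3 -c "
from h import *
s=manip.get_image('side'); cv2.imwrite('pics/crop9.png',cv2.resize(s[160:210,235:285],None,fx=10,fy=10,interpolation=cv2.INTER_CUBIC)[:,:,::-1])"
```

```text
-1 {0: 7, 2: 10, 4: 13, 6: 16, 8: 18, 10: 18, 12: 13, 14: 8, 16: 4, 18: 1, 20: 1, 22: 2, 24: 3, 26: 3, 28: 3, 30: 4, 32: 5, 34: 7, 36: 10, 38: 12, 40: 14, 42: 14, 44: 12, 46: 10, 48: 8, 50: 6}
1 {0: 2, 2: 2, 4: 2, 6: 2, 8: 2, 10: 2, 12: 3, 14: 3, 16: 4, 18: 4, 20: 3, 22: 2, 24: 1, 26: 1, 28: 1, 30: 1, 32: 1, 34: 1, 36: 2, 38: 2, 40: 2, 42: 1, 44: 0, 46: 0, 48: 0, 50: 0}
-1 {0: 6, 2: 8, 4: 11, 6: 13, 8: 15, 10: 15, 12: 11, 14: 6, 16: 3, 18: 1, 20: 0, 22: 1, 24: 1, 26: 1, 28: 1, 30: 1, 32: 1, 34: 2, 36: 2, 38: 3, 40: 4, 42: 5, 44: 5, 46: 5, 48: 6, 50: 6}Traceback (most recent call last):
  File "ring.py", line 13, in <module>
    p=arc(t,sgn).astype(np.float32); res.append(cv2.remap(red,p[:,0].copy(),p[:,1].copy(),cv2.INTER_LINEAR)[:20].mean())
      ~~~^^^^^^^
  File "ring.py", line 8, in arc
    return np.array([proj("side",A+[0,0,.028+t]+r*(sgn*np.cos(i)*X+np.sin(i)*Y)) for i in a])
                     ~~~~^^^^^^^^^^^^^^^^^^^^^^^^^^^^^^^^^^^^^^^^^^^^^^^^^^^^^^^
  File "h.py", line 10, in proj
    K,e,M=cam(n); v=K@(M.T@(np.array(p)-e)); return v[:2]/v[2]
          ~~~^^^
  File "h.py", line 5, in cam
    c=manip.camera_info(n); q=c["orientation"]
ValueError: time passes only in moves, steps and waits
```

View pics/crop9.png

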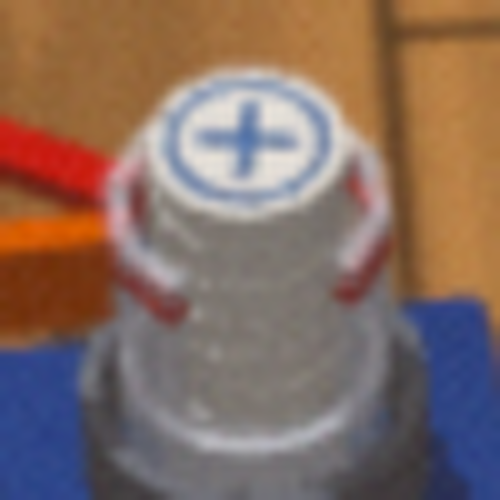

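The red ring's front ends are at full-image pixels (253,190.5) and (270,189), so the tube height is about 9.5 mm. It needs 44 mm, a lift of about 34.5 mm. Moving to the fin.

```bash
python3 -m handwheel '[{"translation":[-0.018,0.034,0],"angular":[0,0,0],"hand":0.4},{"translation":[-0.018,0.034,0],"angular":[0,0,0],"hand":0.4},{"translation":[-0.018,0.034,0],"angular":[0,0,0],"hand":0.4},{"translation":[-0.017,0.034,0],"angular":[0,0,0],"hand":0.4},{"translation":[-0.014,0.028,0.01],"angular":[0,0,0],"hand":0.4},{"translation":[-0.006,0.012,0.02],"angular":[0,0,0],"hand":0.4},{"translation":[0,0,0.02],"angular":[0,0,0],"hand":0.4},{"translation":[0,0,0.006],"angular":[0,0,0],"hand":0.4},{"translation":[0,0,0],"angular":[0,0,0],"hand":0.4},{"translation":[0,0,0],"angular":[0,0,0],"hand":0.4}]'
python3 -c "
from h import *
go([.486,.0696,.098],96)"
```

```text
clock: 42.85
position: [0.4858, 0.069, 0.1598]
ee_rot: [-0.0, -0.051, 0.999, 0.0]
contact_force: [0.6, 0.1, -0.2]
width: 0.0512
gripper_force: 0.0
tool shift mm [-0.2  0.6 61.8] yaw_y 95.9 tilt [-0.  0. -1.] q6 -1.67
turn about tool z -0.1
```

```bash
python3 -m handwheel '[{"translation":[0,0,0.015],"angular":[0,0,0],"hand":0.4},{"translation":[0,0,0.02],"angular":[0,0,0],"hand":0.4},{"translation":[0,0,0.015],"angular":[0,0,0],"hand":0.4},{"translation":[0,0,0.01],"angular":[0,0,0],"hand":0.4},{"translation":[0,0,0.002],"angular":[0,0,0],"hand":0.4},{"translation":[0,0,0],"angular":[0,0,0],"hand":0.4},{"translation":[0,0,0],"angular":[0,0,0],"hand":0.4}]'
python3 -m handwheel '[{"translation":[0,0,0],"angular":[0,0,0],"hand":1},{"translation":[0,0,0],"angular":[0,0,0],"hand":1},{"translation":[0,0,0],"angular":[0,0,0],"hand":1},{"translation":[0,0,0],"angular":[0,0,0],"hand":1},{"translation":[0,0,0],"angular":[0,0,0],"hand":1},{"translation":[0,0,0],"angular":[0,0,0],"hand":1},{"translation":[0,0,0],"angular":[0,0,0],"hand":1}]' 80
```

```text
clock: 43.43
position: [0.4868, 0.0683, 0.099]
ee_rot: [0.001, -0.05, 0.999, -0.0]
contact_force: [-0.5, -0.4, -0.0]
width: 0.0513
gripper_force: 0.0
clock: 44.02
position: [0.486, 0.0696, 0.0981]
ee_rot: [0.001, -0.05, 0.999, 0.001]
contact_force: [-1.0, 5.3, 2.9]
width: 0.0087
gripper_force: 78.5
```

Gripped (8.7 mm, about the fin's thickness). Lift slowly by 34 mm.

```bash
python3 -m handwheel '[{"translation":[0,0,-0.002],"angular":[0,0,0],"hand":1},{"translation":[0,0,-0.004],"angular":[0,0,0],"hand":1},{"translation":[0,0,-0.004],"angular":[0,0,0],"hand":1},{"translation":[0,0,-0.004],"angular":[0,0,0],"hand":1},{"translation":[0,0,-0.004],"angular":[0,0,0],"hand":1},{"translation":[0,0,-0.004],"angular":[0,0,0],"hand":1},{"translation":[0,0,-0.004],"angular":[0,0,0],"hand":1},{"translation":[0,0,-0.004],"angular":[0,0,0],"hand":1},{"translation":[0,0,-0.004],"angular":[0,0,0],"hand":1}]'
python3 -m handwheel '[{"translation":[0,0,0],"angular":[0,0,0],"hand":1},{"translation":[0,0,0],"angular":[0,0,0],"hand":1},{"translation":[0,0,0],"angular":[0,0,0],"hand":1}]'
python3 -c "
from h import *
s=manip.get_image('side'); cv2.imwrite('pics/crop10.png',cv2.resize(s[150:200,235:285],None,fx=10,fy=10,interpolation=cv2.INTER_CUBIC)[:,:,::-1])
y=np.radians(6); X=np.array([np.cos(y),np.sin(y),0]); Y=np.array([-np.sin(y),np.cos(y),0]); A=np.array([.5714,.078,.074])
for t in(.034,.044):
  for l in(-.021*X-.017*Y,.021*X-.017*Y): print(t,((proj('side',A+l+[0,0,.028+t])-[235,150])*10).round())
"
```

```text
clock: 44.77
position: [0.486, 0.0697, 0.1303]
ee_rot: [0.0, -0.05, 0.999, 0.001]
contact_force: [3.8, 4.4, -10.5]
width: 0.0085
gripper_force: 77.8
clock: 45.02
position: [0.486, 0.0697, 0.131]
ee_rot: [0.0, -0.05, 0.999, 0.001]
contact_force: [1.6, 5.6, -4.2]
width: 0.0082
gripper_force: 78.5
0.034 [167. 336.]
0.034 [351. 313.]
0.044 [165. 306.]
0.044 [350. 283.]
```

View pics/crop10.png

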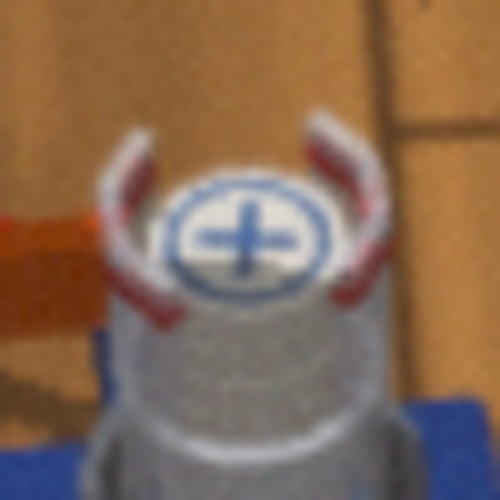

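The ring's front ends are at crop (178,318) and (343,298), where a level ring would be at (165,306) and (350,283). It is about 4 mm low, so I raise it a little more.

```bash
python3 -m handwheel '[{"translation":[0,0,-0.001],"angular":[0,0,0],"hand":1},{"translation":[0,0,-0.0015],"angular":[0,0,0],"hand":1},{"translation":[0,0,-0.0015],"angular":[0,0,0],"hand":1},{"translation":[0,0,0],"angular":[0,0,0],"hand":1},{"translation":[0,0,0],"angular":[0,0,0],"hand":1},{"translation":[0,0,0],"angular":[0,0,0],"hand":1}]'
python3 -c "
from h import *
s=manip.get_image('side'); cv2.imwrite('pics/crop11.png',cv2.resize(s[150:200,235:285],None,fx=10,fy=10,interpolation=cv2.INTER_CUBIC)[:,:,::-1])
y=np.radians(6); X=np.array([np.cos(y),np.sin(y),0]); Y=np.array([-np.sin(y),np.cos(y),0]); A=np.array([.5714,.078,.074])
q=lambda p:((proj('side',p)-[235,150])*10).round()
print('disc top',q(A+[0,0,.072]),'front',q(A+[0,0,.072]-.023*Y),'back',q(A+[0,0,.072]+.023*Y))
f=s.astype(float); r=f[...,0]-f[...,1:].max(2)
for t in (.038,.041,.044,.047): print(t,[q(A+[0,0,.028+t]+l).tolist() for l in (-.0245*X-.017*Y,.0245*X-.017*Y,-.0245*X+.017*Y,.0245*X+.017*Y)])
for c in (250,251,252,253,268,269,270): print(c,r[170:186,c].astype(int))
"
```

```text
clock: 45.57
position: [0.486, 0.0697, 0.1327]
ee_rot: [-0.0, -0.05, 0.999, 0.001]
contact_force: [7.1, 6.0, -19.6]
width: 0.0081
gripper_force: 78.9
disc top [247. 240.] front [262. 314.] back [232. 167.]
0.038 [[151.0, 326.0], [366.0, 299.0], [130.0, 217.0], [342.0, 191.0]]
0.041 [[150.0, 317.0], [366.0, 290.0], [130.0, 208.0], [342.0, 182.0]]
0.044 [[150.0, 308.0], [366.0, 281.0], [129.0, 199.0], [341.0, 173.0]]
0.047 [[149.0, 299.0], [365.0, 272.0], [129.0, 190.0], [341.0, 164.0]]
250 [15 12  7  2  1  0 -1 -2 21 37 56 45  9  1 -2 -1]
251 [ 15   1 -13 -18 -30 -30  -6  -4   5  27  45  53  27   5  -1   1]
252 [  3 -31 -42 -36 -39 -40 -28 -20   1  21  52  48  20   4   6   5]
253 [-26 -27  -9   2   3   4 -12 -26 -15  10  34  24   8   4   5   7]
268 [11  4  6  4 -5  1  4 10 31 36 11  2  2  4  4  8]
269 [17 12  9  5  4  5 13 24 48 57 22  4  2  5  2  2]
270 [28 21 13 11 12 29 30 36 42 53 28  4  3  7  2  5]
```

View pics/crop11.png

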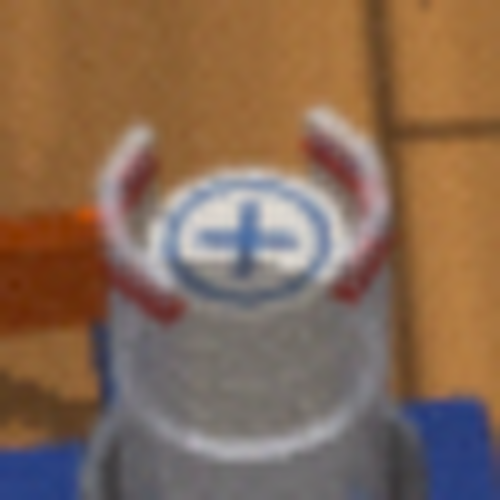

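The slots are 34 mm wide along x, so the wall corners are at (±17,±24), not where I had projected them. Re-read that way, and with the 20 N reaction, the tube is at its 50 mm top stop. I lower it about 6 mm.

```bash
python3 -m handwheel '[{"translation":[0,0,0.002],"angular":[0,0,0],"hand":1},{"translation":[0,0,0.002],"angular":[0,0,0],"hand":1},{"translation":[0,0,0.002],"angular":[0,0,0],"hand":1},{"translation":[0,0,0.002],"angular":[0,0,0],"hand":1},{"translation":[0,0,0.001],"angular":[0,0,0],"hand":1},{"translation":[0,0,0],"angular":[0,0,0],"hand":1},{"translation":[0,0,0],"angular":[0,0,0],"hand":1},{"translation":[0,0,0],"angular":[0,0,0],"hand":1}]'
cat > rg.py <<'E'
from h import *
s=manip.get_image('side')
y=np.radians(6); X=np.array([np.cos(y),np.sin(y),0]); Y=np.array([-np.sin(y),np.cos(y),0]); A=np.array([.5714,.078,.074])
f=s.astype(float); r=np.clip(f[...,0]-f[...,1:].max(2),0,60).astype(np.float32)
for side,lo,hi in((-1,215,235),(1,305,325)):   # front outer part of each arc, outer wall r=32
    sc=[]
    for t in np.arange(.03,.053,.001):
        p=np.array([proj('side',A+[0,0,.028+t]+.032*(np.cos(np.radians(a))*X+np.sin(np.radians(a))*Y)) for a in range(lo,hi)],np.float32)
        sc.append(cv2.remap(r,p[:,0].copy(),p[:,1].copy(),cv2.INTER_LINEAR).mean())
    print(side,dict(zip(range(30,53),np.round(sc).astype(int).tolist())))
E
python3 rg.py
```

```text
clock: 46.28
position: [0.486, 0.0697, 0.1267]
ee_rot: [0.0, -0.05, 0.999, 0.001]
contact_force: [1.0, 4.9, 0.5]
width: 0.0085
gripper_force: 82.0
-1 {30: 3, 31: 3, 32: 3, 33: 3, 34: 3, 35: 4, 36: 5, 37: 8, 38: 11, 39: 15, 40: 21, 41: 27, 42: 33, 43: 37, 44: 39, 45: 40, 46: 40, 47: 38, 48: 35, 49: 30, 50: 26, 51: 20, 52: 16}
1 {30: 2, 31: 2, 32: 2, 33: 2, 34: 2, 35: 2, 36: 2, 37: 3, 38: 5, 39: 8, 40: 11, 41: 16, 42: 23, 43: 30, 44: 36, 45: 41, 46: 45, 47: 47, 48: 48, 49: 47, 50: 46, 51: 44, 52: 43}
```

```bash
python3 -m handwheel '[{"translation":[0,0,0.001],"angular":[0,0,0],"hand":1},{"translation":[0,0,0.0008],"angular":[0,0,0],"hand":1},{"translation":[0,0,0],"angular":[0,0,0],"hand":1},{"translation":[0,0,0],"angular":[0,0,0],"hand":1},{"translation":[0,0,0],"angular":[0,0,0],"hand":0.4},{"translation":[0,0,0],"angular":[0,0,0],"hand":0.4},{"translation":[0,0,0],"angular":[0,0,0],"hand":0.4},{"translation":[0,0,0],"angular":[0,0,0],"hand":0.4}]'
python3 rg.py
python3 -m handwheel '[{"translation":[0,0,-0.01],"angular":[0,0,0],"hand":0.4},{"translation":[0,0,-0.02],"angular":[0,0,0],"hand":0.4},{"translation":[0,0,-0.03],"angular":[0,0,0],"hand":0.4},{"translation":[0,0,-0.02],"angular":[0,0,0],"hand":0.4},{"translation":[0,0,0],"angular":[0,0,0],"hand":0.4},{"translation":[0,0,0],"angular":[0,0,0],"hand":0.4}]'
python3 -c "
from h import *
s=manip.get_image('side');t=manip.get_image('top')
cr=lambda i,x0,y0,w,hh,k:cv2.resize(i[y0:y0+hh,x0:x0+w],None,fx=k,fy=k,interpolation=cv2.INTER_CUBIC)
cv2.imwrite('pics/crop12.png',np.hstack([cr(s,235,150,50,50,8),cr(t,176,220,60,60,7)[:400]])[:,:,::-1])
go([.4869,.181,.09],60)"
```

```text
clock: 47.0
position: [0.4856, 0.0682, 0.1248]
ee_rot: [-0.0, -0.051, 0.999, -0.0]
contact_force: [0.1, 0.5, -0.4]
width: 0.0511
gripper_force: 0.0
-1 {30: 2, 31: 2, 32: 3, 33: 4, 34: 6, 35: 8, 36: 12, 37: 18, 38: 24, 39: 30, 40: 36, 41: 40, 42: 43, 43: 45, 44: 44, 45: 42, 46: 38, 47: 34, 48: 30, 49: 25, 50: 20, 51: 15, 52: 10}
1 {30: 3, 31: 2, 32: 2, 33: 2, 34: 2, 35: 3, 36: 4, 37: 6, 38: 9, 39: 14, 40: 20, 41: 26, 42: 31, 43: 37, 44: 42, 45: 45, 46: 46, 47: 46, 48: 45, 49: 43, 50: 41, 51: 39, 52: 37}
clock: 47.55
position: [0.4865, 0.0685, 0.2066]
ee_rot: [0.002, -0.051, 0.999, -0.0]
contact_force: [-0.4, -0.4, -0.1]
width: 0.0512
gripper_force: 0.0
tool shift mm [-13.5 111.7 114.4] yaw_y 95.8 tilt [-0.001 -0.    -1.   ] q6 -1.67
turn about tool z 35.8
```

View pics/crop12.png

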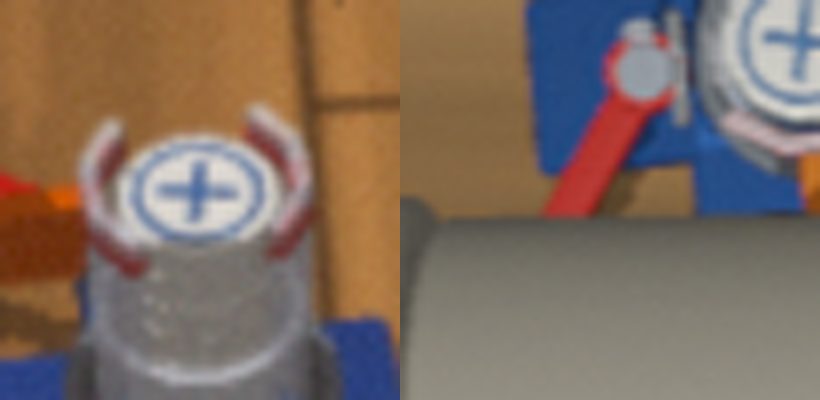

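The ring is now level with the top of the stack (about 44 mm). Its ends, at crop (130,265) and (285,245), match the top face's level. Next, turn and go over the open knob.

```bash
python3 -m handwheel '[{"translation":[0,0,0],"angular":[0,0,6],"hand":0.4},{"translation":[0,0,0],"angular":[0,0,6],"hand":0.4},{"translation":[0,0,0],"angular":[0,0,6],"hand":0.4},{"translation":[0,0,0],"angular":[0,0,6],"hand":0.4},{"translation":[0,0,0],"angular":[0,0,6],"hand":0.4},{"translation":[0,0,0],"angular":[0,0,6],"hand":0.4},{"translation":[0.015,0.027,0],"angular":[0,0,0],"hand":0.4},{"translation":[0.018,0.03,0],"angular":[0,0,0],"hand":0.4},{"translation":[0.014,0.025,0],"angular":[0,0,0],"hand":0.4},{"translation":[0.009,0.015,0],"angular":[0,0,0],"hand":0.4}]'
python3 -m handwheel '[{"translation":[0,0,0],"angular":[0,0,0],"hand":0.4},{"translation":[0,0,0],"angular":[0,0,0],"hand":0.4},{"translation":[0,0,0],"angular":[0,0,0],"hand":0.4}]'
python3 -c "
from h import *
go([.487,.181,.0687],60)"
```

```text
clock: 48.48
position: [0.485, 0.1829, 0.2034]
ee_rot: [-0.002, 0.26, 0.966, -0.0]
contact_force: [-0.5, 0.3, 0.8]
width: 0.0505
gripper_force: 0.0
clock: 48.73
position: [0.4853, 0.1799, 0.2039]
ee_rot: [-0.001, 0.26, 0.966, -0.001]
contact_force: [-0.2, -0.7, -0.0]
width: 0.0511
gripper_force: 0.0
tool shift mm [ -1.    2.1 135.2] yaw_y 59.8 tilt [-0.002 -0.001 -1.   ] q6 -0.82
turn about tool z -0.2
```

```bash
python3 -m handwheel '[{"translation":[-0.001,0.002,0.02],"angular":[0,0,0],"hand":0.4},{"translation":[0,0,0.035],"angular":[0,0,0],"hand":0.4},{"translation":[0,0,0.035],"angular":[0,0,0],"hand":0.4},{"translation":[0,0,0.03],"angular":[0,0,0],"hand":0.4},{"translation":[0,0,0.015],"angular":[0,0,0],"hand":0.4},{"translation":[0,0,0],"angular":[0,0,0],"hand":0.4},{"translation":[0,0,0],"angular":[0,0,0],"hand":0.4}]'
python3 -m handwheel '[{"translation":[0,0,0],"angular":[0,0,0],"hand":1},{"translation":[0,0,0],"angular":[0,0,0],"hand":1},{"translation":[0,0,0],"angular":[0,0,0],"hand":1},{"translation":[0,0,0],"angular":[0,0,0],"hand":1},{"translation":[0,0,0],"angular":[0,0,0],"hand":1},{"translation":[0,0,0],"angular":[0,0,0],"hand":1}]' 40
python3 -c "
from h import *
go([.5653,.1364,.0687])"
```

```text
clock: 49.32
position: [0.4874, 0.1807, 0.0693]
ee_rot: [-0.001, 0.261, 0.965, -0.001]
contact_force: [0.5, -0.0, 0.6]
width: 0.051
gripper_force: 0.0
clock: 49.82
position: [0.4891, 0.182, 0.0714]
ee_rot: [0.001, 0.26, 0.966, 0.001]
contact_force: [-0.4, -0.8, 6.2]
width: 0.0135
gripper_force: 39.2
tool shift mm [-88.8  -1.2   2.9] yaw_y 59.8 tilt [ 0.003  0.001 -1.   ] q6 -0.82
```

```bash
python3 -m handwheel '[{"translation":[-0.0005,0.0094,0],"angular":[0,0,6],"hand":1},{"translation":[-0.0005,0.0094,0],"angular":[0,0,6],"hand":1},{"translation":[-0.0005,0.0094,0],"angular":[0,0,6],"hand":1},{"translation":[-0.0005,0.0094,0],"angular":[0,0,6],"hand":1},{"translation":[-0.0005,0.0094,0],"angular":[0,0,6],"hand":1},{"translation":[-0.0005,0.0094,0],"angular":[0,0,6],"hand":1},{"translation":[-0.0005,0.0094,0],"angular":[0,0,6],"hand":1},{"translation":[-0.0005,0.0094,0],"angular":[0,0,6],"hand":1},{"translation":[-0.0005,0.0094,0],"angular":[0,0,6],"hand":1},{"translation":[0,0,0],"angular":[0,0,0],"hand":1}]'
python3 -c "
from h import *
go([.5653,.1364,.0687])"
```

```text
clock: 50.65
position: [0.5589, 0.2246, 0.0713]
ee_rot: [0.002, 0.671, 0.741, 0.0]
contact_force: [-0.3, -4.7, 8.6]
width: 0.0136
gripper_force: 39.5
tool shift mm [-88.4  -2.3   2.9] yaw_y 5.7 tilt [ 0.003 -0.003 -1.   ] q6 0.17
```

```bash
python3 -m handwheel '[{"translation":[-0.0005,0.0094,0],"angular":[0,0,6],"hand":1},{"translation":[-0.0005,0.0094,0],"angular":[0,0,6],"hand":1},{"translation":[-0.0005,0.0094,0],"angular":[0,0,6],"hand":1},{"translation":[-0.0005,0.0094,0],"angular":[0,0,6],"hand":1},{"translation":[-0.0005,0.0094,0],"angular":[0,0,6],"hand":1},{"translation":[-0.0005,0.0094,0],"angular":[0,0,6],"hand":1},{"translation":[-0.0005,0.0094,0],"angular":[0,0,6],"hand":1},{"translation":[-0.0005,0.0094,0],"angular":[0,0,6],"hand":1},{"translation":[-0.0005,0.0094,0],"angular":[0,0,6],"hand":1},{"translation":[0,0,0],"angular":[0,0,0],"hand":1}]'
python3 -m handwheel '[{"translation":[-0.0005,0.006,0],"angular":[0,0,4],"hand":1},{"translation":[0,0.002,0],"angular":[0,0,1],"hand":1},{"translation":[0,0,0],"angular":[0,0,0],"hand":1},{"translation":[0,0,0],"angular":[0,0,0],"hand":1}]'
python3 -c "
from h import *
go([.5653,.1364,.0687])"
```

```text
clock: 51.48
position: [0.6333, 0.1936, 0.0713]
ee_rot: [0.002, 0.935, 0.355, -0.001]
contact_force: [-2.6, -4.6, 7.7]
width: 0.0134
gripper_force: 39.4
clock: 51.82
position: [0.6375, 0.1883, 0.0714]
ee_rot: [0.001, 0.949, 0.316, -0.0]
contact_force: [-2.3, -4.3, 8.1]
width: 0.0139
gripper_force: 39.3
tool shift mm [-88.9  -1.8   2.8] yaw_y -53.1 tilt [ 0.    -0.003 -1.   ] q6 1.11
```

```bash
python3 -m handwheel '[{"translation":[0,0.002,0],"angular":[0,0,0],"hand":1},{"translation":[0,0,0],"angular":[0,0,0],"hand":1},{"translation":[0,0,0],"angular":[0,0,0],"hand":0.4},{"translation":[0,0,0],"angular":[0,0,0],"hand":0.4},{"translation":[0,0,0],"angular":[0,0,0],"hand":0.4},{"translation":[0,0,-0.02],"angular":[0,0,0],"hand":0.4},{"translation":[0,0,-0.035],"angular":[0,0,0],"hand":0.4},{"translation":[0,0,-0.035],"angular":[0,0,0],"hand":0.4},{"translation":[0,0,-0.035],"angular":[0,0,0],"hand":0.4},{"translation":[0,0,-0.025],"angular":[0,0,0],"hand":0.4}]'
python3 -m handwheel '[{"translation":[0.03,0,0],"angular":[0,0,0],"hand":0.4},{"translation":[0.03,0,0],"angular":[0,0,0],"hand":0.4},{"translation":[0.03,0,0],"angular":[0,0,0],"hand":0.4},{"translation":[0.03,0,0],"angular":[0,0,0],"hand":0.4},{"translation":[0,0,0],"angular":[0,0,0],"hand":0.4},{"translation":[0,0,0],"angular":[0,0,0],"hand":0.4},{"translation":[0,0,0],"angular":[0,0,0],"hand":0.4}]'
python3 rg.py
python3 -c "
from h import *
s=manip.get_image('side');t=manip.get_image('top')
cr=lambda i,x0,y0,w,hh,k:cv2.resize(i[y0:y0+hh,x0:x0+w],None,fx=k,fy=k,interpolation=cv2.INTER_CUBIC)
cv2.imwrite('pics/crop13.png',np.hstack([cr(s,210,140,90,90,4),cr(t,176,180,90,90,4)])[:,:,::-1])
h=cv2.cvtColor(t,cv2.COLOR_RGB2HSV); rd=((h[...,0]<5)|(h[...,0]>175))&(h[...,1]>170)&(h[...,2]>100); m=np.zeros_like(rd); m[170:290,160:225]=1
ys,xs=np.nonzero(rd&m); v=cv2.fitLine(np.c_[xs,ys].astype(np.float32),cv2.DIST_L2,0,.01,.01).ravel(); d=ray('top',v[2:]+10*v[:2],.058)-ray('top',v[2:],.058); print('lever angle',np.degrees(np.arctan2(d[1],d[0])),len(xs))"
```

```text
clock: 52.65
position: [0.6395, 0.1891, 0.2231]
ee_rot: [0.0, 0.949, 0.316, 0.002]
contact_force: [0.2, -0.7, 0.2]
width: 0.0514
gripper_force: 0.0
clock: 53.23
position: [0.7341, 0.2604, 0.219]
ee_rot: [0.0, 0.949, 0.316, -0.001]
contact_force: [-0.8, -0.4, -0.3]
width: 0.0514
gripper_force: 0.0
-1 {30: 3, 31: 3, 32: 3, 33: 4, 34: 5, 35: 8, 36: 12, 37: 18, 38: 25, 39: 32, 40: 38, 41: 42, 42: 46, 43: 47, 44: 47, 45: 44, 46: 40, 47: 35, 48: 30, 49: 25, 50: 19, 51: 14, 52: 9}
1 {30: 3, 31: 3, 32: 3, 33: 2, 34: 2, 35: 3, 36: 4, 37: 6, 38: 9, 39: 13, 40: 19, 41: 25, 42: 31, 43: 36, 44: 41, 45: 45, 46: 47, 47: 47, 48: 47, 49: 45, 50: 44, 51: 42, 52: 40}
lever angle -143.381100223741 188
```

View pics/crop13.png

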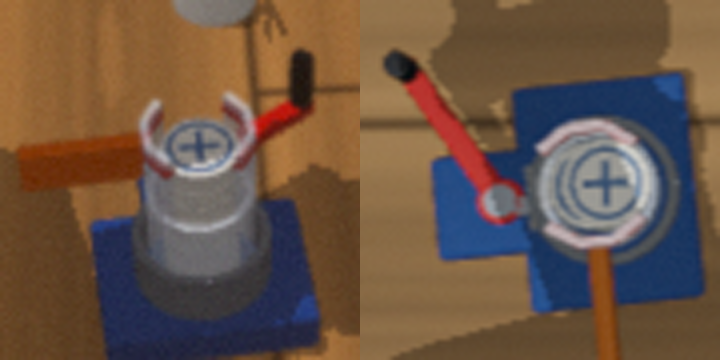

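The lever is closed, with the knob back at its first pixel (186,196.5). The top disc looks shifted, though: it is at top-view (237,226), and was at (233.5,225.5). I measure that.

Run:
```python
from h import *
s=manip.get_image('side');t=manip.get_image('top'); A=np.array([.5714,.078])
def cross(im,x0,y0,x1,y1):
    h=cv2.cvtColor(im,cv2.COLOR_RGB2HSV)[y0:y1,x0:x1]; m=((h[...,0]>95)&(h[...,0]<130)&(h[...,1]>60)).astype(np.uint8)
    return m
print(tri((260.0,176.6),(237,226)).round(4))
for z in(.11,.122,.134,.146): print(z,ray('top',(237,226),z)[:2].round(4)-A,ray('side',(260,176.6),z)[:2].round(4)-A)
cr=lambda i,x0,y0,w,hh,k:cv2.resize(i[y0:y0+hh,x0:x0+w],None,fx=k,fy=k,interpolation=cv2.INTER_CUBIC)
o=np.hstack([cr(s,240,155,40,40,10),cr(t,215,206,40,40,10)]); o=np.clip(o.astype(float)*1.2,0,255).astype(np.uint8)
cv2.imwrite('pics/crop14.png',o[:,:,::-1])
```

```text
[0.5711 0.0722 0.1434]
0.11 [ 0.0003 -0.0035] [0.001  0.0252]
0.122 [-0.0002 -0.0044] [0.0008 0.0141]
0.134 [-0.0007 -0.0052] [0.0006 0.0029]
0.146 [-0.0011 -0.006 ] [ 0.0004 -0.0082]
```

View pics/crop14.png

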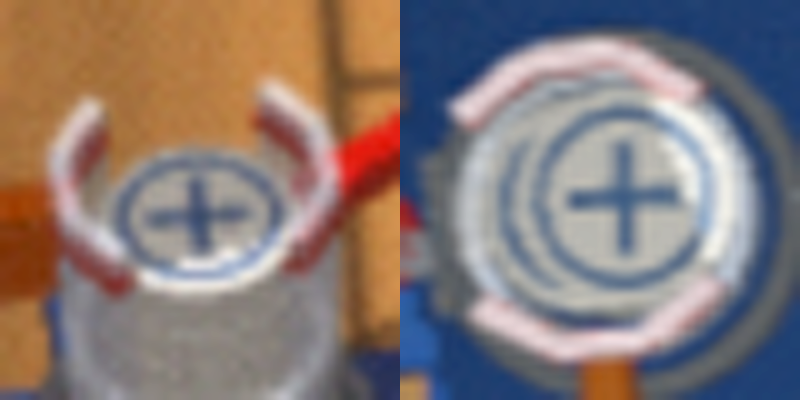

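The top disc sits about 6–7 mm off the axis towards −y, though still flat on the one below. That is too near the 8 mm limit, so I recentre it by closing the fingers gently through the slots, as in placing.

```bash
python3 -m handwheel '[{"translation":[0,0,0],"angular":[0,0,6.2],"hand":0},{"translation":[0,0,0],"angular":[0,0,6.2],"hand":0},{"translation":[0,0,0],"angular":[0,0,6.2],"hand":0},{"translation":[0,0,0],"angular":[0,0,6.2],"hand":0},{"translation":[0,0,0],"angular":[0,0,6.2],"hand":0},{"translation":[-0.025,0.022,0],"angular":[0,0,0],"hand":0},{"translation":[-0.028,0.026,0],"angular":[0,0,0],"hand":0},{"translation":[-0.028,0.026,0],"angular":[0,0,0],"hand":0},{"translation":[-0.028,0.026,0],"angular":[0,0,0],"hand":0},{"translation":[-0.028,0.026,0],"angular":[0,0,0],"hand":0}]'
python3 -m handwheel '[{"translation":[-0.025,0.022,0],"angular":[0,0,0],"hand":0},{"translation":[-0.015,0.013,0],"angular":[0,0,0],"hand":0},{"translation":[-0.004,0.003,0],"angular":[0,0,0],"hand":0},{"translation":[0,0,0],"angular":[0,0,0],"hand":0},{"translation":[0,0,0],"angular":[0,0,0],"hand":0},{"translation":[0,0,0],"angular":[0,0,0],"hand":0}]'
python3 -c "
from h import *
go([.5714,.078,.138],96)"
```

```text
clock: 54.32
position: [0.6093, 0.1198, 0.2204]
ee_rot: [0.0, 0.999, 0.051, 0.0]
contact_force: [-0.1, -0.6, 0.1]
width: 0.0851
gripper_force: 0.0
clock: 54.82
position: [0.5724, 0.0797, 0.2201]
ee_rot: [-0.0, 0.999, 0.051, 0.001]
contact_force: [0.3, 0.0, 0.2]
width: 0.0855
gripper_force: 0.0
tool shift mm [-1.3  1.6 82.1] yaw_y -84.1 tilt [ 0.002  0.001 -1.   ] q6 1.49
turn about tool z -0.1
```

```bash
python3 -m handwheel '[{"translation":[-0.001,0.0015,0.01],"angular":[0,0,0],"hand":0},{"translation":[0,0,0.02],"angular":[0,0,0],"hand":0},{"translation":[0,0,0.02],"angular":[0,0,0],"hand":0},{"translation":[0,0,0.02],"angular":[0,0,0],"hand":0},{"translation":[0,0,0.013],"angular":[0,0,0],"hand":0},{"translation":[0,0,0.005],"angular":[0,0,0],"hand":0},{"translation":[0,0,0],"angular":[0,0,0],"hand":0},{"translation":[0,0,0],"angular":[0,0,0],"hand":0},{"translation":[0,0,0],"angular":[0,0,0],"hand":0}]'
python3 -c "
from h import *
go([.5714,.078,.132],96)"
```

```text
clock: 55.57
position: [0.5715, 0.0776, 0.1326]
ee_rot: [-0.0, 0.999, 0.051, 0.001]
contact_force: [-0.4, -0.3, 0.5]
width: 0.0855
gripper_force: 0.0
tool shift mm [-0.  -0.4  0.6] yaw_y -84.2 tilt [ 0.002  0.    -1.   ] q6 1.48
turn about tool z -0.2
```

```bash
python3 -m handwheel '[{"translation":[0,0,0],"angular":[0,0,0],"hand":0.3},{"translation":[0,0,0],"angular":[0,0,0],"hand":0.36},{"translation":[0,0,0],"angular":[0,0,0],"hand":0.4},{"translation":[0,0,0],"angular":[0,0,0],"hand":0.43},{"translation":[0,0,0],"angular":[0,0,0],"hand":0.45},{"translation":[0,0,0],"angular":[0,0,0],"hand":0.47},{"translation":[0,0,0],"angular":[0,0,0],"hand":0.5},{"translation":[0,0,0],"angular":[0,0,0],"hand":0.5},{"translation":[0,0,0],"angular":[0,0,0],"hand":0.5}]' 20
```

```text
clock: 56.32
position: [0.5707, 0.0772, 0.1324]
ee_rot: [0.0, 0.999, 0.051, 0.0]
contact_force: [-1.2, -1.4, 4.7]
width: 0.0452
gripper_force: 20.2
```

```bash
python3 -m handwheel '[{"translation":[0,0,0],"angular":[0,0,0],"hand":0.38},{"translation":[0,0,0],"angular":[0,0,0],"hand":0.3},{"translation":[0,0,0],"angular":[0,0,0],"hand":0.2},{"translation":[0,0,0],"angular":[0,0,0],"hand":0.2},{"translation":[0,0,-0.01],"angular":[0,0,0],"hand":0.2},{"translation":[0,0,-0.02],"angular":[0,0,0],"hand":0.2},{"translation":[0,0,-0.03],"angular":[0,0,0],"hand":0.2},{"translation":[0,0,-0.03],"angular":[0,0,0],"hand":0.2},{"translation":[0.02,-0.02,0],"angular":[0,0,0],"hand":0.2},{"translation":[0.03,-0.03,0],"angular":[0,0,0],"hand":0.2}]'
python3 -m handwheel '[{"translation":[0.03,-0.027,0],"angular":[0,0,0],"hand":0.2},{"translation":[0.03,-0.027,0],"angular":[0,0,0],"hand":0.2},{"translation":[0.03,-0.027,0],"angular":[0,0,0],"hand":0.2},{"translation":[0.03,-0.027,0],"angular":[0,0,0],"hand":0.2},{"translation":[0.02,-0.02,0],"angular":[0,0,0],"hand":0.2},{"translation":[0,0,0],"angular":[0,0,0],"hand":0.2},{"translation":[0,0,0],"angular":[0,0,0],"hand":0.2},{"translation":[0,0,0],"angular":[0,0,0],"hand":0.2}]'
python3 rg.py
cat > fin.py <<'E'
from h import *
def c(n,x0,y0,x1,y1):
    im=manip.get_image(n); f=im[y0:y1,x0:x1].astype(float)
    m=((f[...,2]-f[...,0])>18)&(f.max(2)<235)
    m=cv2.morphologyEx(m.astype(np.uint8),cv2.MORPH_OPEN,np.ones((1,1)))
    b=max(blobs(m,5),key=lambda b:b[1][4]); st=b[1]
    return (b[0]+[x0,y0]).round(1),(st[0]+x0,st[1]+y0,st[2],st[3],st[4])
S=c('side',248,162,272,186);T=c('top',222,213,250,240); print(S,T)
# bbox centre of ring
sp=(S[1][0]+(S[1][2]-1)/2,S[1][1]+(S[1][3]-1)/2); tp=(T[1][0]+(T[1][2]-1)/2,T[1][1]+(T[1][3]-1)/2)
print(sp,tp,tri(sp,tp).round(4), ray('top',tp,.146).round(4), ray('side',sp,.146).round(4))
t=manip.get_image('top')
h=cv2.cvtColor(t,cv2.COLOR_RGB2HSV); rd=((h[...,0]<5)|(h[...,0]>175))&(h[...,1]>170)&(h[...,2]>90); m=np.zeros_like(rd); m[170:290,160:225]=1
ys,xs=np.nonzero(rd&m); v=cv2.fitLine(np.c_[xs,ys].astype(np.float32),cv2.DIST_L2,0,.01,.01).ravel(); d=ray('top',v[2:]+10*v[:2],.058)-ray('top',v[2:],.058); print('lever angle',np.degrees(np.arctan2(d[1],d[0])),len(xs),xs.mean(),ys.mean())
print(manip.get_state()['position'])
E
python3 fin.py
```

```text
clock: 57.15
position: [0.615, 0.1299, 0.2263]
ee_rot: [0.001, 0.999, 0.049, 0.003]
contact_force: [0.1, -0.5, -0.6]
width: 0.0684
gripper_force: 0.0
clock: 57.82
position: [0.7404, 0.2727, 0.2218]
ee_rot: [0.0, 0.999, 0.051, -0.001]
contact_force: [-0.5, -0.8, -0.4]
width: 0.0685
gripper_force: 0.0
-1 {30: 2, 31: 2, 32: 2, 33: 3, 34: 5, 35: 7, 36: 12, 37: 18, 38: 25, 39: 32, 40: 38, 41: 43, 42: 47, 43: 49, 44: 49, 45: 45, 46: 41, 47: 36, 48: 30, 49: 25, 50: 20, 51: 15, 52: 10}
1 {30: 2, 31: 2, 32: 2, 33: 2, 34: 2, 35: 2, 36: 3, 37: 5, 38: 8, 39: 13, 40: 18, 41: 24, 42: 30, 43: 35, 44: 40, 45: 43, 46: 45, 47: 46, 48: 46, 49: 45, 50: 44, 51: 42, 52: 41}
(array([258.7, 173.8]), (np.int32(255), np.int32(171), np.int32(8), np.int32(7), np.int32(18))) (array([247.3, 225.5]), (np.int32(242), np.int32(215), np.int32(8), np.int32(25), np.int32(72)))
(np.float64(258.5), np.float64(174.0)) (np.float64(245.5), np.float64(227.0)) [0.5677 0.0531 0.1726] [0.568  0.0545 0.146 ] [0.5688 0.078  0.146 ]
lever angle -143.5985333561658 186 199.18279569892474 213.2688172043011
[0.74046148 0.27191614 0.22304109]
```

Run:
```python
from h import *
t=manip.get_image('top').astype(float); s=manip.get_image('side').astype(float)
m=((t[...,2]-t[...,0])>25); M=np.zeros_like(m); M[217:236,224:243]=1
ys,xs=np.nonzero(m&M); print('top',xs.mean(),ys.mean(),np.bincount(xs,minlength=244)[222:].tolist())
for r in range(216,236): print(''.join('#' if m[r,c] else '.' for c in range(220,250)))
```

```text
top 234.17241379310346 225.29885057471265 [0, 0, 0, 4, 3, 2, 3, 4, 4, 4, 4, 11, 11, 5, 5, 4, 5, 2, 3, 5, 8, 0]
..........................###.
............#####.....#....###
..........##...####....##...##
........##........##....##..##
.......##...........#....#...#
.............#......##...###..
......#......#.......#....#...
.............##.......#....#..
.....#.......##.......#....#..
.....#...##########...#.....#.
.....#...##########...#.......
.............##.......#.....#.
.....#.......##......##.......
......#......##......##.......
......#.......#......#........
.......#......#.....#.........
........#..........#..........
.........##......##..........#
...........######............#
.............................#
```

The top disc is centred again: its cross is at top-view (233.5,225.5), where it was when first placed. Handing in.

```bash
python3 -c "
from rig import manip
print(manip.sign_off())"
```

```text
the job is handed in; nothing more can be done
None
```

I handed the job in at about 58 s: all six medallions lie flat in the tube, the red ring is level with the top of the stack by camera (within about 2 mm), and the lever is back at its stop. The top medallion had shifted 6–7 mm by the time the lever was shut, so I recentred it, and the bell, vase and windmill were not touched; sign-off gave no verdict.

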